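Right the fallen carton, then crack the dry box and hold it ajar

ROBOT

A 6-joint arm with a two-finger parallel gripper is mounted at the origin on the work surface. World frame = base frame: x ahead of the robot, y to its left, z up, the work surface at z = 0. Lengths are in mm, angles in degrees, forces in N, time in s.
With the tool pointing down it reaches from about 350 to 850 mm from the base axis. Payload 8.1 kg.
Tool frame: the origin (TCP) lies at the very end of the fingers, on their centre line; the grasp point (between the pads) lies 19 mm behind it; z points along the fingers, y is the line along which they close (so a half turn about z gives the same grasp; the last joint's range is limited). The gripper opens to 85 mm and grips with 20 to 120 N. Pads are 22 mm wide; open, the fingers measure 114 mm over their backs; the gripper's body (76 mm by 85 mm) begins 54 mm behind the grasp point. The pads swing forward as they close: fully open they stand 13 mm farther back than shut.
Start: joints at [-79.664, 7.471, 85.268, -0, 87.261, -4.893], TCP at [157.629, -578.929, 231.292] pointing down, gripper open.
Joint ranges: [-169.43, 169.43], [-51.17, 129.36], [1.28, 143.12], [-76.62, 256.62], [0, 156.53], [-152.29, 152.29]. Speed limits (degrees/s): [136.94, 136.94, 159.86, 180, 180, 180].

INTERFACE

Orientations are given as [roll, pitch, yaw] about the fixed x, y, z axes, in that order (R = Rz(yaw) Ry(pitch) Rx(roll)).
In Python, from bench import sense, eyes, job, models gives the robot as it stands. The module is installed in compiled form; this text tells all that it offers.
- The arm moves only by the tool apply_moves, never from a script. Its argument "rows" is a list of rows, each a list of 6 numbers: the shift along the tool's x, y, z in mm, then the turn, a rotation vector about the tool's x, y, z in rad. In form: [[dx, dy, dz, rx, ry, rz], ...]. A call has exactly 5 rows; each row shifts and turns the commanded pose from where the row before left it, along the tool's axes as they then stand; what a row does not reach is not made up. A row lasts 1/8 s, in which the tool goes at most 62.5 mm and 10.7 degrees, less where a joint would pass 70% of its speed; a pose out of reach is approached as far as the arm can. A call is refused whole if a number of a shift passes 62.5 or a number of a turn 0.188, either way. A call with a gripper value outside its range is refused whole. "fingers" is the finger opening in mm, from 0 to 85.4, set as the call begins (left out, the last holds). The fingers move at their own pace and stop on an object; "grip_force" is the grip in N (left out, the last holds). Time passes only in rows, so rows that do not move let the fingers close, or fill a call up. It gives the time, the measured TCP pose, the force, the opening and the grip force at its end, in the units of the state.
- sense(): the state, without advancing time (a new reading comes with each control period).
- eyes.snapshot(name): name is "scene" or "top"; returns (picture, depth): 400x640x3 uint8, red, green, blue; 400x640 float32, mm along the optical axis (not along the pixel's ray), 0 where there is no reading.
- eyes.get_calibration(name): a dict with "intrinsics" (3x3 intrinsics, pixels), "R" (3x3) and "t" (3): a world point X has camera coordinates R X + t. Camera axes: x right, y down, z forward; pixel columns grow to the right and rows downward; lengths in mm; the calibration is good to about 2 mm. A picture is of the moment at which its call begins. get_calibration takes no time and is no camera call.
- job.hand_in(): hands the job in; it is judged then, once.
Trained networks look in the newest picture that a camera, given by its name, has taken for a name from the list of things; names that differ only in an ending like _2 or _b are one class to them, and where a whole thing is asked for, a point or a joint stands for the part that bears it (a point fixed in the world has none). Each returns a list of dicts, best first, with "confidence" (0 to 1); they miss things now and then, are a little off and sometimes report something else, mostly with a low value. They report only what shows in the picture. A call takes as long as a camera call. They do not tell look-alikes from the thing itself.
- models.boxes_of(name, camera): "xyz" ([x, y, z] in mm, in world coordinates, good to about 4 mm: the middle of the surface that is visible of it).
- models.cut_out(name, camera): "pixels" (400x640 bool, what is visible of it).
- models.place_of(name, camera): "xyz" ([x, y, z] in mm, in world coordinates, good to about 4 mm: a listed point, or the origin of a listed thing).
The state is a dict: "time": time; "joint_pos": joint angles; "qd": joint speeds; "joint_efforts": joint torques, N m; "tool_pos": TCP position; "tcp_rot": TCP orientation; "ft_force": force on the tool from outside, world axes, zero at the start; "wrist_torque": the same for the moment, N m; "finger_gap": finger opening in mm; "grip_force": force on a finger pad.
Only numpy, scipy, OpenCV 4.12 (cv2) and the standard library are available. Lean on these libraries where they do the work, as an engineer would, in place of code of your own. Each camera call takes 0.05 s, during which the arm holds its last target. There are 200 camera calls.

TASK

Get the dry box ready for loading: first stand the fallen blue carton upright, orange end up, in its lane between or beside the two standing cartons, and let go of it. Then take the dry box lid by its handle, pull until the sticky seal gives without letting the lid fly open, and finish while still gripping the lid by its handle, with its front edge about 25 mm open. Leave the other cartons standing where they are and everything else on the bench undisturbed.

Things in the scene. Friction and masses are not known exactly. Their poses are not given: they have to be found in the camera images.
- fallen: the fallen component carton: blue, stiff, 40 x 40 x 80 mm, about 0.12 kg, with a 14 mm orange band at its top end and a white label. Origin at its very centre; its z axis runs along the 80 mm length towards the orange top end. At the start it lies flat along the lane (z axis level), in one of the three places 140 mm apart; its centre is then 24 mm above the bench
- carton_a: a standing bystander carton, cardboard brown with an orange top band, 40 x 40 x 80 mm, 0.12 kg, origin at its centre, z axis up. Stands in the lane; not to be moved
- carton_b: the other standing bystander carton, same size and looks. Not to be moved
- lane: fixed shallow aluminium tray, the lane, 120 mm (x) by 440 mm (y) outside, floor 4 mm thick, rims 2 mm thick reaching 12 mm above the bench. Origin at the centre of its underside on the bench; y along the lane. It may be on the left or on the right of the bench
- drybox: fixed white dry box, 220 mm deep (x), 240 mm wide (y), 120 mm high, with an orange gasket along its rim. Origin at the centre of its underside; its front (-x side) faces the robot, its x axis runs to the hinge side
- lid (a joint): angle in rad of the dry box lid (grey frame, clear window, 220 x 240 x 10 mm, about 0.4 kg): 0 shut, grows as the front edge rises, up to 1.4. The front edge rises 22 mm per 0.1 rad. It falls shut when let go. The sticky seal resists with a force that builds up to about 14 N straight up at the handle in the first 3 to 5 mm, then gives suddenly; beyond that only about 1.5 to 3.5 N are needed to hold the lid. The base of the box does not move
- lid_handle (a point): middle of the lid's handle: a round dark steel bar of 12 mm diameter, 110 mm long between posts, along y (parallel to the hinge), its axis 38 mm above the lid's top, 35 mm behind the front edge and 185 mm from the hinge. 32 mm are free between bar and lid. At the start it is 169 mm above the bench. Its axes are those of the lid (x to the hinge, z up when shut)
- lid_hinge (a point): middle of the lid's hinge axis, at the far top rim of the dry box (121 mm above the bench), y along the axis. When shut, the handle is 185 mm in -x and 48 mm in +z from it
- meter: yellow multimeter lying on the bench, 160 x 80 x 45 mm, origin at the centre of its underside; bystander
- transformer: dark loose transformer, 85 x 70 x 85 mm, origin at the centre of its underside; bystander
- tub: white plastic tub of small parts, 120 x 120 x 60 mm, origin at the centre of its underside; bystander
- driver: red-handled screwdriver lying on the bench, 180 mm long; bystander
Mind the look-alikes: they are no part of the job. There is more than one size of the fallen; the one meant has the size given above.

How it is judged (in metres and radians):
On the way, in this order (a step that is already met when the one before it is completed fails the run):
1. the fallen carton stands upright in the lane, released, with the lid still shut (angle between fallen's own z axis and vertical below 0.12 rad and x of fallen in the frame of lane between -0.042 and 0.042 m and y of fallen in the frame of lane between -0.2 and 0.2 m and z of fallen in the frame of lane between 0.038 and 0.05 m and contact force between the fingers and fallen below 0.1 N and linear speed of fallen below 0.02 m/s and value of joint lid below 0.02 rad), for 0.3 s.
2. the lid is broken free of its seal and held a little open by the fingers (value of joint lid between 0.055 and 0.18 rad and contact force between the fingers and lid above 0.8 N), for 0.2 s.
At the end, for the whole second after the job is handed in: carton released, upright within 0.12 rad, orange end up, centre within 42 mm of the lane's middle line; fingers hold the lid still (over 0.8 N) at 0.055 to 0.18 rad (front edge 12 to 40 mm up); standing cartons upright and within 25 mm, other bystanders within 30 mm, of their starts (all of step 2 and angle between each of fallen, carton_a, carton_b's own z axis and vertical below 0.12 rad and x of fallen in the frame of lane between -0.042 and 0.042 m and y of fallen in the frame of lane between -0.2 and 0.2 m and z of fallen in the frame of lane between 0.038 and 0.05 m and contact force between the fingers and fallen below 0.1 N and linear speed of fallen below 0.02 m/s and velocity of joint lid between -0.05 and 0.05 rad/s and distance of each of carton_a, carton_b from where it was at the start of the episode below 0.025 m and distance of each of meter, transformer, tub, driver from where it was at the start of the episode below 0.03 m); the arm keeps its last pose, push and grip.
It fails at once if the lid flies open (front edge more than about 60 mm up) (value of joint lid above 0.28 rad).
It fails at once if a standing carton is tipped or pushed away (angle between any of carton_a, carton_b's own z axis and vertical above 0.35 rad or distance of any of carton_a, carton_b from where it was at the start of the episode above 0.03 m).
It fails at once if a bystander on the bench is pushed away (distance of any of meter, transformer, tub, driver from where it was at the start of the episode above 0.035 m).
It also fails if it takes over 64 s, if anything falls off the work surface, if the arm or the gripper's body presses on something with over 40 N, if the wrist force passes 120 N, or if a joint passes its speed limit or range.

## Working session

There is one attempt and no reset: what is moved stays moved. The work goes in short steps, Python scripts to look and compute and a tool call to move; the robot and the scene stay as the last step left them, time stands still between calls to the robot, and variables do not carry over. Pictures are saved under pics/ and viewed, at most 10 in all, crops included, and the job is handed in when it is done.

Besides the shell and the picture viewer there is one more tool, called after "Emit:" as a command line: name --pt "numbers of a row" for each row, then --argument value for the rest. apply_moves: Moves the arm, as the interface text tells. Its arguments: {"type":"object","properties":{"rows":{"type":"array"},"fingers":{"type":"number"},"grip_force":{"type":"number"}},"required":["rows"]}

```bash
mkdir -p pics; cat > h.py <<'E'
import numpy as np, cv2
from bench import sense, eyes, job, models
def cloud(cam, depth):
    c=eyes.get_calibration(cam); K=np.array(c["intrinsics"]);R=np.array(c["R"]);t=np.array(c["t"])
    v,u=np.mgrid[0:400,0:640]
    P=np.stack([(u-K[0,2])/K[0,0]*depth,(v-K[1,2])/K[1,1]*depth,depth],-1)
    return (P-t)@R
E
python3 - <<'E'
from h import *
for c in ("scene","top"):
    p,d=eyes.snapshot(c); cv2.imwrite(f"pics/{c}0.png",p[:,:,::-1]); np.savez(f"{c}0.npz",p=p,d=d)
    for n in ("fallen","carton_a","lane","drybox","lid_handle","lid_hinge","meter","transformer","tub","driver"):
        print(c,n,[(np.round(r["xyz"]).tolist(),round(float(r["confidence"]),2)) for r in models.place_of(n,c)])
print(sense())
E
```

```text
scene fallen [([380.0, 241.0, 29.0], 0.92), ([533.0, 210.0, 23.0], 0.76), ([373.0, 82.0, 27.0], 0.58)]
scene carton_a [([540.0, 70.0, 46.0], 0.78), ([389.0, -563.0, -1.0], 0.51), ([556.0, 358.0, 41.0], 0.48)]
scene lane [([546.0, 209.0, 1.0], 0.88)]
scene drybox [([515.0, -226.0, 1.0], 0.74)]
scene lid_handle [([443.0, -228.0, 168.0], 0.84), ([215.0, 297.0, 1.0], 0.5)]
scene lid_hinge [([626.0, -218.0, 122.0], 0.84)]
scene meter [([244.0, -302.0, 2.0], 0.73), ([518.0, -225.0, -1.0], 0.63)]
scene transformer [([221.0, 298.0, 4.0], 0.56)]
scene tub [([493.0, 587.0, -2.0], 0.92)]
scene driver [([218.0, 295.0, -1.0], 0.65), ([384.0, -565.0, -3.0], 0.62)]
top fallen [([536.0, 216.0, 23.0], 0.88), ([369.0, 85.0, 29.0], 0.65), ([374.0, 245.0, 28.0], 0.61)]
top carton_a [([546.0, 70.0, 42.0], 0.75), ([561.0, 355.0, 44.0], 0.68)]
top lane [([545.0, 215.0, 3.0], 0.9), ([497.0, 581.0, -2.0], 0.43)]
top drybox [([519.0, -228.0, -3.0], 0.74)]
top lid_handle [([442.0, -232.0, 168.0], 0.9)]
top lid_hinge [([630.0, -218.0, 121.0], 0.65)]
top meter [([242.0, -297.0, 1.0], 0.86), ([533.0, 216.0, 27.0]
[... 161 characters left out ...]
 0.63)]
{'time': 1.1, 'joint_pos': array([-7.96644136e+01,  7.46953911e+00,  8.52664677e+01,  2.28519404e-04,
        8.72618539e+01, -4.89282872e+00]), 'qd': array([-0.07185645, -0.03132965,  0.03183534,  0.03116863, -0.02087799,
        0.01139387]), 'joint_efforts': array([ 5.98535717e-04, -5.69325793e+01, -5.00869703e+01, -3.32227428e-04,
        1.19613371e-03, -2.19702622e-05]), 'tool_pos': array([ 157.62839026, -578.93836859,  231.32198353]), 'tcp_rot': array([ 1.79997849e+02, -4.49609831e-05,  1.52284042e+01]), 'ft_force': array([ 0.20807174, -0.42984994,  0.64293395]), 'wrist_torque': array([ 0.05691914, -0.00377687, -0.00692683]), 'grip_force': 0.0, 'finger_gap': 85.43637411626639}
```

View pics/scene0.png

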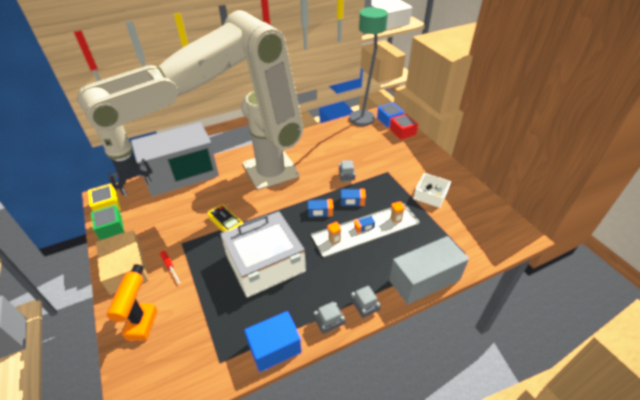

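View pics/top0.png

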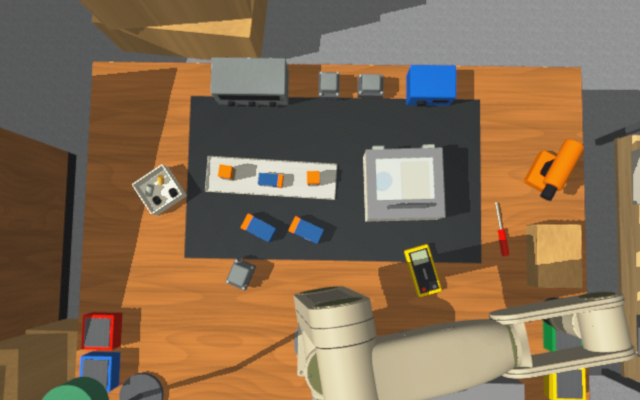

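The scene shows three blue cartons, at (257,228), (306,230) and (270,180) in the top picture. Only the one at (270,180) lies in the lane, between the two standing cartons at (226,172) and (314,177). I'll measure its size and confirm it in a crop.

```bash
python3 - <<'E'
from h import *
for cam in ("top","scene"):
    z=np.load(f"{cam}0.npz");p,d=z["p"],z["d"];X=cloud(cam,d)
    hsv=cv2.cvtColor(p,cv2.COLOR_RGB2HSV);H,S,V=hsv[...,0].astype(int),hsv[...,1],hsv[...,2]
    ok=(d>0)&(X[...,0]>300)&(X[...,0]<650)&(X[...,1]>-10)&(X[...,1]<450)
    blue=ok&(H>95)&(H<125)&(S>120)&(V>60); org=ok&(H>4)&(H<20)&(S>140)&(X[...,2]>15)
    for nm,m in(("blue",blue),("orange",org),("tall",ok&(X[...,2]>30)&(X[...,2]<100)&(X[...,0]>480))):
        n,l,st,c=cv2.connectedComponentsWithStats(m.astype(np.uint8))
        for i in range(1,n):
            if st[i,4]<20: continue
            Q=X[l==i]; zt=np.percentile(Q[:,2],90); T=Q[Q[:,2]>zt-8]
            r=cv2.minAreaRect(T[:,:2].astype(np.float32))
            print(cam,nm,st[i,4],"px",np.round(c[i]),"mean",np.round(Q.mean(0)),"ztop",round(zt),"rect",np.round(r[0]),np.round(r[1]),round(r[2],1))
    # tall bits in the lane (tops incl. label)
    m=ok&(X[...,2]>36)&(X[...,2]<60)&(X[...,0]>490)&(X[...,1]>140)&(X[...,1]<290)
    Q=X[m];
    if len(Q): r=cv2.minAreaRect(Q[:,:2].astype(np.float32)); print("fallen top",len(Q),np.round(Q.mean(0)),np.round(r[0]),np.round(r[1]),r[2])
p=np.load("top0.npz")["p"]; q=np.load("scene0.npz")["p"]
a=cv2.resize(p[145:250,195:345],(750,525),interpolation=cv2.INTER_CUBIC)
cv2.imwrite("pics/crop1.png",a[:,:,::-1])
# handle
for cam in("top","scene"):
    z=np.load(f"{cam}0.npz");X=cloud(cam,z["d"]);m=(X[...,2]>155)&(X[...,2]<190)&(abs(X[...,0]-450)<60)&(abs(X[...,1]+228)<110)
    Q=X[m]
    if len(Q): print(cam,"handle",len(Q),np.round(Q.mean(0)),Q[:,1].min(),Q[:,1].max(),"line",np.polyfit(Q[:,1],Q[:,0],1),cv2.minAreaRect(Q[:,:2].astype(np.float32)))
    m=(X[...,2]>122)&(X[...,2]<140)&(abs(X[...,0]-520)<150)&(abs(X[...,1]+228)<160)
    print("lid",cv2.minAreaRect(X[m][:,:2].astype(np.float32)))
E
```

```text
top blue 197 px [267. 179.] mean [538. 219.  45.] ztop 50 rect [538. 219.] [60. 37.] 85.9
top blue 435 px [261. 229.] mean [371. 234.  49.] ztop 57 rect [370. 236.] [82. 51.] 63.2
top blue 423 px [309. 231.] mean [367.  77.  49.] ztop 57 rect [366.  79.] [81. 51.] 64.8
top orange 171 px [225. 171.] mean [557. 353.  83.] ztop 90 rect [557. 355.] [39. 40.] 81.9
top orange 156 px [313. 177.] mean [541.  67.  86.] ztop 90 rect [541.  67.] [41. 36.] 1.2
top orange 55 px [280. 181.] mean [534. 177.  43.] ztop 49 rect [534. 178.] [12. 38.] 83.3
top orange 88 px [246. 222.] mean [395. 285.  53.] ztop 58 rect [395. 285.] [18. 51.] 64.8
top orange 88 px [294. 225.] mean [387. 128.  53.] ztop 58 rect [388. 128.] [17. 51.] 65.6
top tall 210 px [225. 172.] mean [555. 353.  79.] ztop 90 rect [557. 356.] [41. 40.] 82.2
top tall 186 px [312. 178.] mean [540.  69.  82.] ztop 90 rect [541.  69.] [41. 39.] 1.2
top tall 308 px [270. 180.] mean [536. 212.  45.] ztop 50 rect [536. 212.] [81. 41.] 84.2
fallen top 294 [536. 212.  45.] [537. 212.] [81. 41.] 83.66220092773438
scene blue 219 px [349. 196.] mea
[... 992 characters left out ...]
 158 [539. 209.  42.] [539. 211.] [82. 45.] 81.28118133544922
top handle 153 [ 444. -225.  175.] -285.78301814865785 -166.96193988270505 line [-5.12450309e-02  4.32692004e+02] ((444.6875, -226.2650604248047), (11.993465423583984, 118.9136962890625), 3.448967456817627)
lid ((525.2725219726562, -223.12857055664062), (231.83517456054688, 241.45042419433594), 2.3272969722747803)
scene handle 110 [ 448. -231.  170.] -286.8434452433921 -168.6335721773522 line [-4.20333133e-02  4.38162273e+02] ((448.2467041015625, -227.63674926757812), (17.026592254638672, 118.42337036132812), 2.953244686126709)
lid ((524.465576171875, -223.5525665283203), (237.61708068847656, 241.8340606689453), 2.304626703262329)
```

View pics/crop1.png

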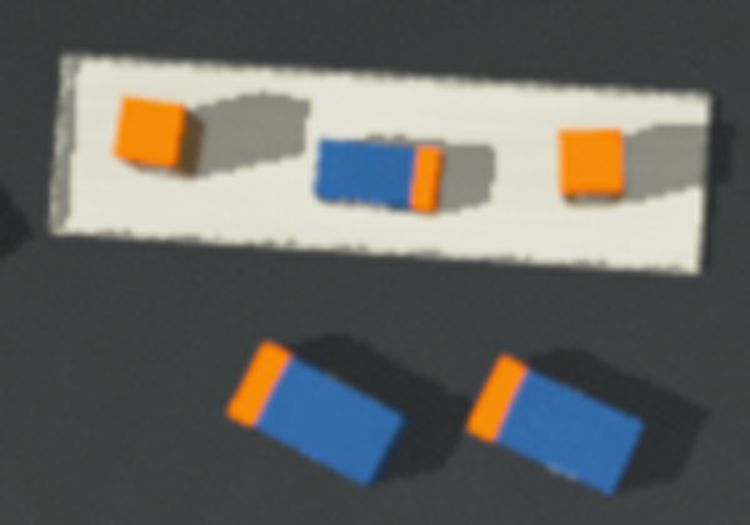

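The carton at crop (378,175), top px (270,180), measures 81 x 41 mm with its top at 44–50 mm and lies in the lane, so it is the target. The other two are about 100 x 51 mm, off the lane, and are look-alikes. The target's orange end points to -y. I'll grasp it leaning +45° and turn it -90° about tool y.

```bash
cat >> h.py <<'E'
from scipy.spatial.transform import Rotation as Rn, Slerp
def plan(G1, R1, n, start=None):
    """rows moving the grasp point (19 mm behind TCP) straight to G1 while turning to R1"""
    if start is None:
        s=sense(); R0=Rn.from_euler("xyz",s["tcp_rot"],degrees=True); p0=np.array(s["tool_pos"]); G0=p0-19*R0.as_matrix()[:,2]
    else: G0,R0=start
    sl=Slerp([0,1],Rn.concatenate([R0,R1])); R=R0; G=np.array(G0,float); G1=np.array(G1,float)
    p=G+19*R.as_matrix()[:,2]; out=[]
    for k in range(1,n+1):
        Rk=sl(k/n); Gk=G0+(G1-G0)*k/n; pk=Gk+19*Rk.as_matrix()[:,2]
        row=np.r_[R.inv().apply(pk-p),(R.inv()*Rk).as_rotvec()]
        row=np.r_[np.round(row[:3],1),np.round(row[3:],3)]; out.append(row.tolist())
        p=p+R.apply(row[:3]); R=R*Rn.from_rotvec(row[3:])
    for i in range(0,n,5): print(out[i:i+5])
    return (p-19*R.as_matrix()[:,2],R)
def ori(yaw,tilt): # tool down at yaw, then turned about its own y
    return Rn.from_euler("xyz",[180,0,yaw],degrees=True)*Rn.from_euler("y",tilt,degrees=True)
E
python3 - <<'E'
from h import *
s=plan([430,-230,300],ori(45,0),10)
s=plan([537,190,230],ori(84,0),10,s)
E
```

```text
[[35.4, -26.5, -5.0, 0.0, 0.0, -0.052], [36.8, -24.6, -4.9, 0.0, 0.0, -0.052], [38.0, -22.7, -5.0, 0.0, 0.0, -0.052], [39.2, -20.7, -5.0, 0.0, 0.0, -0.052], [40.1, -18.6, -4.9, 0.0, 0.0, -0.052]]
[[41.1, -16.6, -5.0, 0.0, 0.0, -0.052], [41.9, -14.3, -5.0, 0.0, 0.0, -0.052], [42.5, -12.2, -5.0, 0.0, 0.0, -0.052], [43.2, -9.9, -4.9, 0.0, 0.0, -0.052], [43.6, -7.7, -5.0, 0.0, 0.0, -0.052]]
[[37.3, -22.1, 7.0, 0.0, 0.0, -0.068], [38.7, -19.5, 7.0, 0.0, 0.0, -0.068], [39.9, -16.9, 7.0, 0.0, 0.0, -0.068], [41.0, -14.1, 7.0, 0.0, 0.0, -0.068], [41.8, -11.3, 7.0, 0.0, 0.0, -0.068]]
[[42.5, -8.4, 7.0, 0.0, 0.0, -0.068], [43.0, -5.5, 7.0, 0.0, 0.0, -0.068], [43.3, -2.6, 7.0, 0.0, 0.0, -0.068], [43.3, 0.3, 7.0, 0.0, 0.0, -0.068], [43.2, 3.4, 7.0, 0.0, 0.0, -0.068]]
```

Emit:
apply_moves --pt "35.5 -26.5 -5 0 0 -0.052" --pt "37 -24.5 -5 0 0 -0.052" --pt "38 -22.5 -5 0 0 -0.052" --pt "39 -20.5 -5 0 0 -0.052" --pt "40 -18.5 -5 0 0 -0.052" --fingers 75

```text
time: 1.72
tool_pos: [294.8, -404.0, 256.6]
tcp_rot: [180.0, -0.0, 30.2]
ft_force: [1.0, 0.1, 0.2]
finger_gap: 74.9
grip_force: 0.0
```

Emit:
apply_moves --pt "41 -16.5 -5 0 0 -0.052" --pt "42 -14.5 -5 0 0 -0.052" --pt "42.5 -12 -5 0 0 -0.052" --pt "43 -10 -5 0 0 -0.052" --pt "43.5 -7.5 -5 0 0 -0.052"

```text
time: 2.35
tool_pos: [430.9, -229.6, 281.7]
tcp_rot: [180.0, -0.0, 45.1]
ft_force: [-0.2, -1.3, -0.9]
finger_gap: 74.8
grip_force: 0.0
```

Emit:
apply_moves --pt "37.5 -22 7 0 0 -0.068" --pt "38.5 -19.5 7 0 0 -0.068" --pt "40 -17 7 0 0 -0.068" --pt "41 -14 7 0 0 -0.068" --pt "42 -11.5 7 0 0 -0.068"

```text
time: 2.98
tool_pos: [484.0, -19.2, 246.3]
tcp_rot: [180.0, -0.0, 64.6]
ft_force: [-0.4, 0.3, 0.3]
finger_gap: 75.0
grip_force: 0.0
```

Emit:
apply_moves --pt "42.5 -8.5 7 0 0 -0.068" --pt "43 -5.5 7 0 0 -0.068" --pt "43.5 -2.5 7 0 0 -0.068" --pt "43.5 0.5 7 0 0 -0.068" --pt "43 3.5 7 0 0 -0.068"

```text
time: 3.6
tool_pos: [537.9, 191.0, 211.2]
tcp_rot: [180.0, -0.0, 84.1]
ft_force: [1.0, -0.3, 0.5]
finger_gap: 75.1
grip_force: 0.0
```

```bash
python3 - <<'E'
from h import *
s=plan([537,203,110],ori(84,35),10)
s=plan([537,203,32],ori(84,35),5,s)
E
```

```text
[[2.3, -0.2, 12.0, -0.0, 0.061, 0.0], [1.7, -0.2, 12.0, -0.0, 0.061, 0.0], [0.8, -0.2, 12.1, -0.0, 0.061, 0.001], [0.2, -0.3, 12.0, -0.0, 0.061, -0.0], [-0.6, -0.2, 11.9, -0.0, 0.061, 0.0]]
[[-1.3, -0.2, 11.8, -0.0, 0.061, 0.0], [-2.1, -0.2, 11.6, -0.0, 0.062, 0.0], [-2.7, -0.2, 11.4, -0.0, 0.061, 0.001], [-3.4, -0.2, 11.1, -0.0, 0.061, -0.0], [-4.2, -0.2, 10.8, -0.0, 0.061, 0.0]]
[[-8.9, -0.0, 12.8, -0.0, -0.0, 0.0], [-9.0, -0.0, 12.8, -0.0, -0.0, 0.0], [-8.9, -0.0, 12.8, -0.0, -0.0, 0.0], [-9.0, -0.0, 12.7, -0.0, -0.0, 0.0], [-8.9, -0.0, 12.8, -0.0, -0.0, 0.0]]
```

Emit:
apply_moves --pt "2.5 -0.2 12 0 0.061 0" --pt "1.5 -0.2 12 0 0.061 0" --pt "1 -0.2 12 0 0.061 0" --pt "0 -0.2 12 0 0.061 0" --pt "-0.5 -0.2 12 0 0.061 0" --fingers 57

```text
time: 4.22
tool_pos: [538.0, 201.4, 151.9]
tcp_rot: [180.0, -17.6, 84.0]
ft_force: [-0.1, -0.0, -0.2]
finger_gap: 57.1
grip_force: 0.0
```

Emit:
apply_moves --pt "-1.5 -0.2 12 0 0.061 0" --pt "-2 -0.2 11.5 0 0.061 0" --pt "-2.5 -0.2 11.5 0 0.061 0" --pt "-3.5 -0.2 11 0 0.061 0" --pt "-4 -0.2 11 0 0.061 0"

```text
time: 4.85
tool_pos: [538.3, 212.6, 94.3]
tcp_rot: [179.9, -35.1, 84.0]
ft_force: [0.1, -0.7, -0.7]
finger_gap: 57.5
grip_force: 0.0
```

```bash
python3 - <<'E'
from h import *
s=sense();print(s["tool_pos"],s["tcp_rot"],s["joint_pos"])
p,d=eyes.snapshot("scene")
a=cv2.resize(p[150:270,300:460],(640,480),interpolation=cv2.INTER_CUBIC)
p,d=eyes.snapshot("top")
b=cv2.resize(p[145:235,195:345],(640,384),interpolation=cv2.INTER_CUBIC)
cv2.imwrite("pics/pre.png",cv2.resize(np.vstack([a,b]),(444,600))[:,:,::-1])
plan([537,203,32],ori(84,35),5)
E
```

```text
[538.30972967 212.5566558   94.31607559] [179.94024231 -35.05323433  84.00336298] [ -5.22480559   6.14100206 109.15206036  37.94875018  69.04152533
 -14.60140169]
[[-8.3, 0.4, 12.6, -0.001, 0.0, -0.001], [-8.3, 0.3, 12.6, -0.0, 0.0, -0.001], [-8.4, 0.3, 12.6, -0.001, 0.0, -0.0], [-8.3, 0.4, 12.7, -0.0, 0.0, -0.001], [-8.3, 0.3, 12.6, -0.001, 0.001, -0.001]]
```

View pics/pre.png

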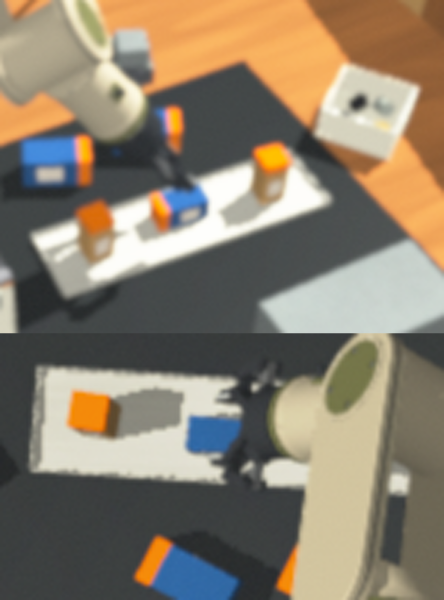

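The fingers straddle the carton, which shows in the scene crop at (180,205). The wrist is bulky, so before descending I'll check its clearance to carton_a at (95,230).

```bash
python3 - <<'E'
from h import *
s=sense();R=Rn.from_euler("xyz",s["tcp_rot"],degrees=True);p=np.array(s["tool_pos"])
for cam in("scene","top"):
    _,d=eyes.snapshot(cam);X=cloud(cam,d);m=(d>0)&(X[...,2]>100)&(X[...,0]>300)&(X[...,0]<700)&(abs(X[...,1]-100)<200)
    L=R.inv().apply(X[m]-p)
    for a in range(0,300,20):
        q=L[(-L[:,2]>=a)&(-L[:,2]<a+20)]
        if len(q)>3: print(cam,a,len(q),"x",np.round(np.percentile(q[:,0],[2,98])),"y",np.round(np.percentile(q[:,1],[2,98])))
    W=X[m]; 
    for y0 in range(-40,200,20):
        q=W[(W[:,1]>=y0)&(W[:,1]<y0+20)&(abs(W[:,0]-541)<25)]
        if len(q): print(cam,"y",y0,"zmin",round(q[:,2].min()),len(q))
E
```

```text
scene 0 11 x [-5. 10.] y [-27.  43.]
scene 20 7 x [-6. 10.] y [-29.  44.]
scene 40 18 x [-11.  13.] y [-9. 62.]
scene 60 38 x [-15.  16.] y [20. 64.]
scene 80 36 x [-18.  18.] y [16. 69.]
scene 100 55 x [-11.  19.] y [14. 70.]
scene 120 53 x [-30.  37.] y [ 5. 40.]
scene 140 68 x [-31.  36.] y [ 7. 41.]
scene 160 69 x [-31.  37.] y [ 7. 40.]
scene 180 59 x [-37.  42.] y [ 1. 45.]
scene 200 93 x [-37.  41.] y [-0. 46.]
scene 220 85 x [-34.  40.] y [ 2. 44.]
scene 240 86 x [-34.  40.] y [ 1. 43.]
scene 260 99 x [-36.  40.] y [ 4. 43.]
scene 280 86 x [-32.  38.] y [14. 44.]
scene y -40 zmin 333 166
scene y -20 zmin 329 180
scene y 0 zmin 306 230
scene y 20 zmin 279 168
scene y 40 zmin 251 163
scene y 60 zmin 227 181
scene y 80 zmin 199 113
scene y 100 zmin 180 112
scene y 120 zmin 163 88
scene y 140 zmin 141 58
scene y 160 zmin 148 32
scene y 180 zmin 157 3
top 0 12 x [ 0. 15.] y [-36.  41.]
top 20 32 x [ 3. 17.] y [-40.  41.]
top 40 66 x [-11.  17.] y [-56.  60.]
top 60 94 x [-5. 22.] y [-60.  62.]
top 80 79 x [ 5. 23.] y [-63.  65.]
top 100 146 x [-6. 22.] y [-65.  68.]
top 120 37 x [ 5. 42.] y [-36.  31.]
top 140 82 x [ 3. 43.] y [-36.  32.]
top 160 75 x [12. 43.] y [-36.  27.]
top 180 67 x [-234.   46.] y [-41. 112.]
top 200 115 x [-159.   47.] y [-40.  89.]
top 220 95 x [17. 46.] y [-36.  30.]
top 240 80 x [29. 45.] y [-30.  32.]
top 260 57 x [33. 45.] y [-18.  42.]
top y -40 zmin 392 76
top y -20 zmin 410 112
top y 0 zmin 424 140
top y 20 zmin 438 141
top y 40 zmin 416 132
top y 60 zmin 388 108
top y 80 zmin 314 79
top y 100 zmin 262 91
top y 120 zmin 236 88
top y 140 zmin 215 78
top y 160 zmin 158 60
top y 180 zmin 106 15
```

Emit:
apply_moves --pt "-8.3 0.3 12.6 0 0 0" --pt "-8.3 0.3 12.6 0 0 0" --pt "-8.3 0.3 12.6 0 0 0" --pt "-8.3 0.3 12.6 0 0 0" --pt "-8.3 0.3 12.6 0 0 0"

```text
time: 5.68
tool_pos: [539.5, 214.7, 17.7]
tcp_rot: [-180.0, -34.9, 84.0]
ft_force: [-0.1, 0.7, -0.4]
finger_gap: 57.1
grip_force: 0.0
```

Emit:
apply_moves --pt "0 0 0 0 0 0" --pt "0 0 0 0 0 0" --pt "0 0 0 0 0 0" --pt "0 0 0 0 0 0" --pt "0 0 0 0 0 0" --fingers 30 --grip_force 40

```text
time: 6.3
tool_pos: [540.0, 214.5, 19.3]
tcp_rot: [180.0, -35.0, 84.0]
ft_force: [-0.4, -0.3, -1.8]
finger_gap: 39.5
grip_force: 42.6
```

```bash
python3 - <<'E'
from h import *
s=sense();print(s)
R=Rn.from_euler("xyz",s["tcp_rot"],degrees=True);p=np.array(s["tool_pos"]);G=p-19*R.as_matrix()[:,2];print("G",G)
yaw=84
a=plan(G+[0,0,70],R,5)
a=plan(G+[2,-22,85],R*Rn.from_euler("y",-90,degrees=True),15,a)
E
```

```text
{'time': 6.3, 'joint_pos': array([ -4.93332042,  13.94376087, 109.71881598,  40.27760067,
        62.36982139, -20.13204683]), 'qd': array([-0.03011275,  0.09234121,  0.12806575,  0.11847115, -0.07782824,
       -0.04736144]), 'joint_efforts': array([-5.20612317e-03, -5.21810246e+01, -3.94185984e+01,  3.64554919e+00,
        1.50258578e+00,  1.37033334e-03]), 'tool_pos': array([539.9828833 , 214.50287031,  19.29776994]), 'tcp_rot': array([179.95733519, -34.95110243,  84.00733997]), 'ft_force': array([-0.3952368 , -0.25053763, -1.78432262]), 'wrist_torque': array([-0.40934455,  0.03678634, -0.02449627]), 'grip_force': 42.60701358318329, 'finger_gap': 39.526050990376795}
G [538.83244213 203.67916633  34.87094936]
[[8.0, 0.0, -11.5, 0.0, 0.0, 0.0], [8.0, 0.0, -11.4, 0.0, 0.0, 0.0], [8.1, 0.0, -11.5, 0.0, 0.0, 0.0], [8.0, 0.0, -11.5, 0.0, 0.0, 0.0], [8.0, 0.0, -11.5, 0.0, 0.0, 0.0]]
[[-2.6, 0.3, -1.7, 0.0, -0.105, -0.0], [-2.8, 0.3, -1.7, 0.0, -0.104, -0.0], [-2.9, 0.3, -1.6, 0.0, -0.105, -0.0], [-3.1, 0.3, -1.5, 0.0, -0.105, -0.0], [-3.2, 0.2, -1.4, -0.0, -0.105, -0.0]]
[[-3.3, 0.3, -1.2, -0.0, -0.104, -0.0], [-3.5, 0.3, -1.1, -0.0, -0.105, -0.0], [-3.5, 0.3, -0.9, -0.0, -0.105, -0.0], [-3.6, 0.3, -0.7, -0.0, -0.104, -0.0], [-3.7, 0.3, -0.6, -0.0, -0.105, -0.0]]
[[-3.7, 0.3, -0.4, -0.0, -0.105, -0.0], [-3.8, 0.3, -0.2, -0.0, -0.105, -0.0], [-3.7, 0.3, -0.1, -0.0, -0.104, -0.0], [-3.7, 0.3, 0.2, -0.0, -0.105, -0.0], [-3.7, 0.2, 0.3, -0.0, -0.105, -0.0]]
```

Emit:
apply_moves --pt "8 0 -11.5 0 0 0" --pt "8 0 -11.5 0 0 0" --pt "8 0 -11.5 0 0 0" --pt "8 0 -11.5 0 0 0" --pt "8 0 -11.5 0 0 0"

```text
time: 6.92
tool_pos: [539.9, 214.4, 90.3]
tcp_rot: [180.0, -35.0, 84.0]
ft_force: [0.5, 0.2, -1.0]
finger_gap: 39.8
grip_force: 42.6
```

Emit:
apply_moves --pt "-2.5 0.3 -1.7 0 -0.105 0" --pt "-2.8 0.3 -1.7 0 -0.105 0" --pt "-3 0.3 -1.6 0 -0.105 0" --pt "-3 0.3 -1.5 0 -0.105 0" --pt "-3.2 0.3 -1.4 0 -0.105 0"

```text
time: 7.55
tool_pos: [539.8, 197.8, 91.9]
tcp_rot: [179.9, -4.7, 83.9]
ft_force: [0.7, 1.0, -2.0]
finger_gap: 39.5
grip_force: 42.6
```

Emit:
apply_moves --pt "-3.3 0.3 -1.2 0 -0.105 0" --pt "-3.5 0.3 -1.1 0 -0.105 0" --pt "-3.5 0.3 -0.9 0 -0.105 0" --pt "-3.6 0.3 -0.7 0 -0.105 0" --pt "-3.7 0.3 -0.6 0 -0.105 0"

```text
time: 8.18
tool_pos: [539.5, 181.2, 98.5]
tcp_rot: [179.9, 25.4, 83.9]
ft_force: [-0.2, -0.8, -0.8]
finger_gap: 39.1
grip_force: 42.6
```

Emit:
apply_moves --pt "-3.7 0.3 -0.4 0 -0.105 0" --pt "-3.8 0.3 -0.2 0 -0.105 0" --pt "-3.7 0.3 0 0 -0.105 0" --pt "-3.7 0.3 0.2 0 -0.105 0" --pt "-3.7 0.3 0.3 0 -0.105 0"

```text
time: 8.8
tool_pos: [539.3, 166.6, 109.5]
tcp_rot: [179.9, 55.4, 83.8]
ft_force: [0.0, -0.6, -1.0]
finger_gap: 39.5
grip_force: 42.7
```

```bash
python3 - <<'E'
from h import *
s=sense();R=Rn.from_euler("xyz",s["tcp_rot"],degrees=True);p=np.array(s["tool_pos"]);G=p-19*R.as_matrix()[:,2];print("G",G,R.as_matrix().round(3),s["finger_gap"],s["grip_force"],s["ft_force"])
ims=[]
for cam in("scene","top"):
    q,d=eyes.snapshot(cam);X=cloud(cam,d)
    hsv=cv2.cvtColor(q,cv2.COLOR_RGB2HSV);H,S,V=hsv[...,0].astype(int),hsv[...,1],hsv[...,2]
    ok=(d>0)&(X[...,0]>480)&(X[...,0]<600)&(X[...,1]>110)&(X[...,1]<260)&(X[...,2]>50)
    for n,m in(("b",ok&(H>95)&(H<125)&(S>120)&(V>60)),("o",ok&(H>4)&(H<20)&(S>140))):
        Q=X[m]; print(cam,n,len(Q),Q.min(0).round() if len(Q) else "",Q.max(0).round() if len(Q) else "")
    u=(300,140) if cam=="scene" else (195,120)
    ims.append(cv2.resize(q[u[1]:u[1]+120,u[0]:u[0]+160],(400,300),interpolation=cv2.INTER_CUBIC))
cv2.imwrite("pics/turn.png",np.hstack(ims)[:,:,::-1])
E
```

```text
G [540.93380137 182.19603286 120.25302288] [[ 0.061  0.994 -0.086]
 [ 0.564 -0.105 -0.819]
 [-0.823  0.001 -0.567]] 39.451010263495 42.6686829328537 [ 0.01953222 -0.5699934  -1.04809394]
scene b 35 [492. 151.  76.] [560. 207. 143.]
scene o 72 [486. 150. 130.] [565. 230. 165.]
top b 0  
top o 191 [518. 154. 116.] [567. 197. 161.]
```

View pics/turn.png

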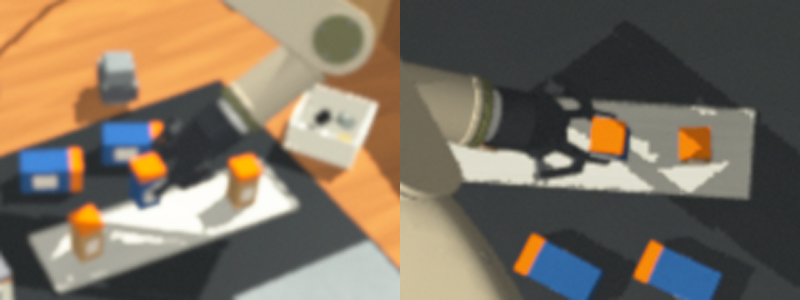

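The left crop shows the carton held upright, orange end up, at (148,175), with both bystanders still standing. I'll lower it into the lane.

Emit:
apply_moves --pt "9.9 0 6.8 0 0.001 0" --pt "9.9 0 6.8 0 0.001 0" --pt "9.9 0 6.8 0 0.001 0" --pt "9.9 0 6.8 0 0.001 0" --pt "9.9 0 6.8 0 0.001 0"

```text
time: 9.52
tool_pos: [539.2, 166.4, 47.9]
tcp_rot: [-180.0, 55.0, 84.0]
ft_force: [-0.3, -0.7, -1.6]
finger_gap: 39.4
grip_force: 42.7
```

Emit:
apply_moves --pt "0.8 0 0.6 0 0 0" --pt "0.8 0 0.6 0 0 0" --pt "0.8 0 0.6 0 0 0" --pt "0.8 0 0.6 0 0 0" --pt "0 0 0 0 0 0"

```text
time: 10.15
tool_pos: [539.3, 166.5, 44.8]
tcp_rot: [180.0, 55.0, 84.0]
ft_force: [-0.1, 0.5, -1.2]
finger_gap: 39.4
grip_force: 42.7
```

Emit:
apply_moves --pt "0.6 0 0.4 0 0 0" --pt "0.6 0 0.4 0 0 0" --pt "0.6 0 0.4 0 0 0" --pt "0.6 0 0.4 0 0 0" --pt "0 0 0 0 0 0"

```text
time: 10.78
tool_pos: [539.1, 166.4, 41.7]
tcp_rot: [-180.0, 55.0, 84.0]
ft_force: [-0.4, 0.3, -1.8]
finger_gap: 39.9
grip_force: 42.7
```

Emit:
apply_moves --pt "0.4 0 0.3 0 0 0" --pt "0.4 0 0.3 0 0 0" --pt "0.4 0 0.3 0 0 0" --pt "0.4 0 0.3 0 0 0" --pt "0 0 0 0 0 0"

```text
time: 11.4
tool_pos: [539.2, 166.5, 40.6]
tcp_rot: [180.0, 55.0, 83.9]
ft_force: [-2.5, 1.1, 4.9]
finger_gap: 39.6
grip_force: 43.2
```

It has touched down (z force -1.5 to +4.9 N), so I'll release.

Emit:
apply_moves --pt "0 0 0 0 0 0" --pt "0 0 0 0 0 0" --pt "0 0 0 0 0 0" --pt "0 0 0 0 0 0" --pt "0 0 0 0 0 0" --fingers 60

```text
time: 12.02
tool_pos: [539.2, 166.4, 39.8]
tcp_rot: [-180.0, 55.0, 84.0]
ft_force: [0.1, -0.6, 0.1]
finger_gap: 59.8
grip_force: 0.0
```

```bash
python3 - <<'E'
from h import *
s=sense();R=Rn.from_euler("xyz",s["tcp_rot"],degrees=True);p=np.array(s["tool_pos"]);G=p-19*R.as_matrix()[:,2];print("G",G,s["finger_gap"],s["ft_force"])
for cam in("scene","top"):
    q,d=eyes.snapshot(cam);X=cloud(cam,d)
    hsv=cv2.cvtColor(q,cv2.COLOR_RGB2HSV);H,S,V=hsv[...,0].astype(int),hsv[...,1],hsv[...,2]
    m=(d>0)&(X[...,0]>480)&(X[...,0]<600)&(X[...,1]>110)&(X[...,1]<240)&(X[...,2]>40)&(H>4)&(H<20)&(S>140)
    Q=X[m];T=Q[Q[:,2]>np.percentile(Q[:,2],90)-8]; print(cam,len(Q),np.percentile(Q[:,2],[50,90]),np.round(cv2.minAreaRect(T[:,:2].astype(np.float32))[0]),np.round(cv2.minAreaRect(T[:,:2].astype(np.float32))[1]))
    if len(T)>20:
        A=np.c_[T[:,:2],np.ones(len(T))];print("slope",np.linalg.lstsq(A,T[:,2],rcond=None)[0][:2])
# retreat along tool -z 40 mm, then up
st=plan(G-60*R.as_matrix()[:,2],R,5)
st=plan(st[0]+[-10,-20,110],ori(84,0),10,st)
E
```

```text
G [540.84291414 181.86311967  50.69459825] 59.7731561811296 [ 0.070986   -0.62800117  0.14624269]
scene 52 [80.23262337 85.30330802] [541. 174.] [42. 43.]
slope [0.02921015 0.01078296]
top 162 [85.23157794 91.12772187] [540. 174.] [40. 40.]
slope [-0.01735115 -0.03051695]
[[0.0, -0.0, -12.0, 0.0, 0.0, 0.0], [0.0, -0.0, -12.0, 0.0, 0.0, 0.0], [0.0, -0.0, -12.0, 0.0, 0.0, 0.0], [0.0, -0.0, -12.0, 0.0, 0.0, 0.0], [0.0, -0.0, -12.0, 0.0, 0.0, 0.0]]
[[-8.4, -0.8, -4.7, -0.0, 0.096, -0.0], [-7.9, -0.8, -5.6, -0.0, 0.096, -0.0], [-7.3, -0.8, -6.6, -0.0, 0.096, -0.0], [-6.7, -0.7, -7.4, -0.0, 0.096, -0.0], [-5.9, -0.8, -8.1, -0.0, 0.096, -0.0]]
[[-5.1, -0.8, -8.9, -0.0, 0.096, -0.0], [-4.3, -0.8, -9.5, -0.0, 0.096, -0.0], [-3.3, -0.8, -10.1, -0.0, 0.096, -0.0], [-2.3, -0.8, -10.4, -0.0, 0.096, -0.0], [-1.3, -0.8, -10.9, -0.0, 0.096, -0.0]]
```

Released. The carton stands upright at about (540,174), with its top level with its neighbours. I'll retreat along the tool axis, then up.

Emit:
apply_moves --pt "0 0 -12 0 0 0" --pt "0 0 -12 0 0 0" --pt "0 0 -12 0 0 0" --pt "0 0 -12 0 0 0" --pt "0 0 -12 0 0 0"

```text
time: 12.75
tool_pos: [544.5, 216.1, 74.8]
tcp_rot: [180.0, 55.0, 84.0]
ft_force: [0.3, -0.2, -0.7]
finger_gap: 60.2
grip_force: 0.0
```

Emit:
apply_moves --pt "-8.5 -0.8 -5 0 0.096 0" --pt "-8 -0.8 -6 0 0.096 0" --pt "-7.5 -0.8 -7 0 0.096 0" --pt "-7 -0.8 -8 0 0.096 0" --pt "-6 -0.8 -9 0 0.096 0"

```text
time: 13.38
tool_pos: [540.3, 213.6, 126.8]
tcp_rot: [180.0, 27.3, 84.0]
ft_force: [0.3, -0.1, -0.0]
finger_gap: 60.0
grip_force: 0.0
```

Emit:
apply_moves --pt "-5 -0.8 -12 0 0.096 0" --pt "-4.5 -0.8 -15 0 0.096 0" --pt "-3.5 -0.8 -18 0 0.096 0" --pt "-2.5 -0.8 -18 0 0.096 0" --pt "-1.5 -0.8 -18 0 0.096 0"

```text
time: 14.0
tool_pos: [536.9, 219.4, 210.3]
tcp_rot: [179.9, -0.2, 84.0]
ft_force: [0.4, -0.2, -0.4]
finger_gap: 59.9
grip_force: 0.0
```

```bash
python3 - <<'E'
from h import *
s=sense();print(s["tool_pos"],s["tcp_rot"])
q,d=eyes.snapshot("scene");X=cloud("scene",d)
a=cv2.resize(q[160:280,300:460],(800,600),interpolation=cv2.INTER_CUBIC);cv2.imwrite("pics/stood.png",a[:,:,::-1])
st=plan([445,-228,270],ori(92.6,0),10)
E
```

```text
[536.88324993 219.43281172 210.32061344] [179.93718431  -0.18857668  84.03168205]
[[-45.4, -4.6, -4.2, 0.001, -0.001, -0.015], [-45.3, -5.2, -4.1, 0.0, -0.001, -0.015], [-45.2, -6.0, -4.0, 0.001, -0.0, -0.015], [-45.1, -6.6, -4.1, 0.0, -0.001, -0.015], [-45.1, -7.3, -4.0, 0.001, -0.001, -0.015]]
[[-44.9, -8.0, -3.9, 0.0, -0.001, -0.015], [-44.8, -8.6, -3.9, 0.001, -0.001, -0.015], [-44.6, -9.3, -3.9, 0.0, -0.0, -0.015], [-44.6, -10.0, -3.8, 0.001, -0.001, -0.016], [-44.3, -10.7, -3.8, 0.001, -0.001, -0.015]]
```

View pics/stood.png

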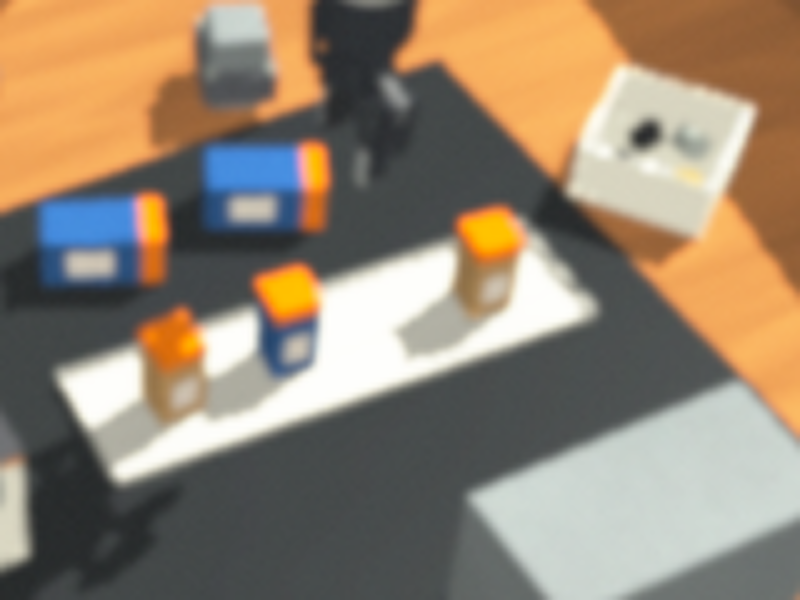

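The blue carton stands upright, orange end up, at (288,320), and both bystanders stand untouched at (175,370) and (487,260). Next I'll move over the lid handle.

Emit:
apply_moves --pt "-45.5 -4.5 -4 0 0 -0.015" --pt "-45.5 -5 -4 0 0 -0.015" --pt "-45 -6 -4 0 0 -0.015" --pt "-45 -6.5 -4 0 0 -0.015" --pt "-45 -7.5 -4 0 0 -0.015" --fingers 50

```text
time: 14.68
tool_pos: [489.9, -5.4, 229.0]
tcp_rot: [-180.0, 0.1, 88.3]
ft_force: [0.3, -0.9, -0.1]
finger_gap: 50.1
grip_force: 0.0
```

Emit:
apply_moves --pt "-45 -8 -4 0 0 -0.015" --pt "-45 -8.5 -4 0 0 -0.015" --pt "-44.5 -9.5 -4 0 0 -0.015" --pt "-44.5 -10 -4 0 0 -0.015" --pt "-44.5 -10.5 -4 0 0 -0.015" --grip_force 20

```text
time: 15.3
tool_pos: [443.4, -229.0, 249.1]
tcp_rot: [-179.9, 0.0, 92.6]
ft_force: [0.2, -0.2, 0.4]
finger_gap: 49.8
grip_force: 0.0
```

```bash
python3 - <<'E'
from h import *
s=sense();print(s["tool_pos"],s["tcp_rot"])
for c in("scene","top"):
    eyes.snapshot(c); print([(np.round(r["xyz"],1).tolist(),round(float(r["confidence"]),2)) for r in models.place_of("lid_handle",c)],[(np.round(r["xyz"],1).tolist(),round(float(r["confidence"]),2)) for r in models.place_of("lid_hinge",c)])
st=plan([445,-228,170],ori(92.6,0),10)
E
```

```text
[ 443.37977173 -229.00210973  249.05267342] [-1.79943094e+02  3.59344039e-02  9.26302521e+01]
[([442.2, -228.9, 171.0], 0.7), ([546.7, 209.4, 1.5], 0.37)] [([630.0, -223.8, 121.2], 0.86)]
[([443.2, -228.1, 169.9], 0.94)] [([631.1, -222.3, 118.6], 0.59)]
[[-0.1, 0.1, 9.8, -0.0, -0.0, 0.0], [-0.2, 0.1, 9.7, -0.0, -0.0, 0.0], [-0.1, 0.1, 9.8, -0.0, -0.0, 0.0], [-0.1, 0.1, 9.7, -0.0, -0.0, 0.0], [-0.2, 0.1, 9.8, -0.0, -0.0, 0.0]]
[[-0.1, 0.1, 9.7, -0.0, -0.0, 0.0], [-0.1, 0.1, 9.8, -0.0, -0.0, 0.0], [-0.2, 0.1, 9.7, -0.001, -0.0, 0.0], [-0.1, 0.1, 9.8, 0.0, -0.0, 0.0], [-0.1, 0.1, 9.7, 0.0, -0.0, 0.0]]
```

Emit:
apply_moves --pt "0 0.1 12 0 0 0" --pt "0 0.1 12 0 0 0" --pt "0 0.1 12 0 0 0" --pt "0 0.1 12 0 0 0" --pt "0 0.1 12 0 0 0"

```text
time: 16.23
tool_pos: [444.2, -227.6, 187.7]
tcp_rot: [-180.0, -0.0, 92.6]
ft_force: [-0.5, -0.5, -0.2]
finger_gap: 49.9
grip_force: 0.0
```

Emit:
apply_moves --pt "0 0 9 0 0 0" --pt "0 0 9 0 0 0" --pt "0 0 9 0 0 0" --pt "0 0 8 0 0 0" --pt "0 0 3 0 0 0"

```text
time: 16.85
tool_pos: [444.1, -227.6, 150.1]
tcp_rot: [-180.0, -0.0, 92.6]
ft_force: [-0.1, 0.0, 0.3]
finger_gap: 50.2
grip_force: 0.0
```

Emit:
apply_moves --pt "0 0 0 0 0 0" --pt "0 0 0 0 0 0" --pt "0 0 0 0 0 0" --pt "0 0 0 0 0 0" --pt "0 0 0 0 0 0" --fingers 4 --grip_force 20

```text
time: 17.48
tool_pos: [439.5, -228.0, 151.0]
tcp_rot: [-179.4, -0.1, 92.5]
ft_force: [-28.6, 2.3, 18.8]
finger_gap: 20.5
grip_force: 22.0
```

```bash
python3 - <<'E'
from h import *
s=sense();print(s["tool_pos"],s["finger_gap"],s["grip_force"],s["ft_force"],s["wrist_torque"])
ims=[]
for cam in("scene","top"):
    q,d=eyes.snapshot(cam);X=cloud(cam,d);K=eyes.get_calibration(cam)
    c=np.array(K["R"])@np.array([444,-228,165])+K["t"];uv=np.array(K["intrinsics"])@c;u,v=(uv[:2]/uv[2]).astype(int);print(cam,u,v)
    ims.append(cv2.resize(q[v-35:v+35,u-45:u+45],(400,311),interpolation=cv2.INTER_CUBIC))
    V=q.astype(int).sum(2)
    m=(X[...,2]>150)&(X[...,2]<185)&(abs(X[...,0]-450)<60)&(abs(X[...,1]+228)<80)&(abs(X[...,1]+228)>20)
    Q=X[m]
    for a in(-1,1):
        T=Q[(Q[:,1]+228)*a>0]
        if len(T): print(cam,a,len(T),np.median(T,0).round(1),T[:,0].min().round(),T[:,0].max().round())
cv2.imwrite("pics/grip.png",np.hstack(ims)[:,:,::-1])
E
```

```text
[ 439.49411094 -227.9715372   150.9883692 ] 20.497782015561164 22.025301083922386 [-28.64638006   2.25806227  18.76334041] [ 0.18784748  5.28877917 -0.06093628]
scene 252 221
scene -1 41 [ 449.8 -271.2  169.7] 439.0 454.0
scene 1 31 [ 445.3 -182.3  169.9] 440.0 451.0
top 407 206
top 1 7 [ 441.9 -167.2  173.3] 438.0 447.0
```

View pics/grip.png

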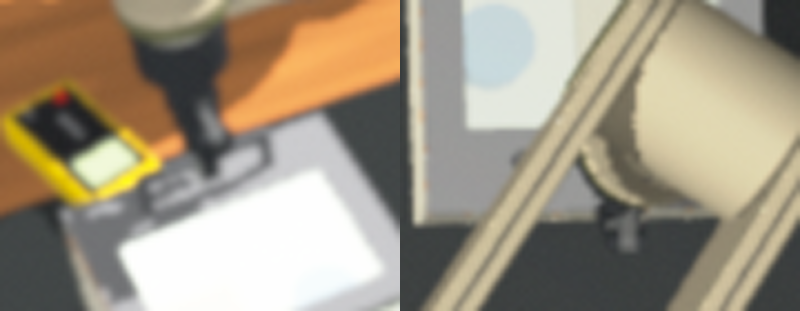

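```bash
python3 - <<'E'
from h import *
s=sense();print(s["time"],s["tool_pos"],s["tcp_rot"],s["finger_gap"],s["grip_force"],s["ft_force"],s["wrist_torque"],s["qd"])
E
```

```text
17.575 [ 439.50584043 -227.96660662  150.99753453] [-1.79391679e+02 -5.97115888e-02  9.25295505e+01] 20.493056924085856 22.028753980994225 [-29.06070779   1.43324673  18.01971049] [ 0.26716007  5.26339406 -0.02071402] [-0.10852254 -0.02924335 -0.12487815 -0.0446629  -0.09691235  0.04798314]
```

Emit:
apply_moves --pt "0 -0.6 0 0 0 0" --pt "0 -0.6 0 0 0 0" --pt "0 -0.6 0 0 0 0" --pt "0 -0.6 0 0 0 0" --pt "0 -0.6 0 0 0 0"

```text
time: 18.2
tool_pos: [439.3, -228.0, 151.2]
tcp_rot: [-179.8, -0.0, 92.6]
ft_force: [-10.6, 1.4, 7.6]
finger_gap: 20.2
grip_force: 27.9
```

```bash
python3 - <<'E'
from h import *
q,d=eyes.snapshot("scene");X=cloud("scene",d)
print("x map rows v, cols u; each cell x/z")
for v in range(203,232):
    print(v," ".join(f"{X[v,u,0]:.0f}/{X[v,u,2]:.0f}" for u in range(236,270,3)))
a=cv2.resize(q[190:240,220:285],(780,600),interpolation=cv2.INTER_CUBIC)
cv2.imwrite("pics/grip2.png",a[:,:,::-1])
E
```

```text
x map rows v, cols u; each cell x/z
203 151/2 451/284 465/293 470/293 476/294 477/291 475/284 189/-3 200/2 202/-2 212/2 216/0
204 147/-8 154/-7 463/286 472/290 475/288 477/286 476/280 196/-2 202/-2 213/3 216/-1 220/-2
205 157/-4 165/-2 464/283 474/287 478/287 476/280 475/275 200/-4 211/1 211/-5 222/-0 226/-2
206 161/-6 173/-0 177/-3 470/279 477/282 481/281 479/274 204/-6 216/-0 221/-1 234/6 236/2
207 169/-4 174/-5 186/0 454/258 463/263 480/275 475/265 216/0 220/-2 232/4 240/6 239/-1
208 173/-6 182/-3 188/-4 451/252 460/256 477/268 478/264 215/-7 228/0 230/-3 242/2 241/-5
209 183/-3 193/1 199/1 429/224 462/253 480/265 478/259 224/-3 234/1 239/-1 248/2 247/-5
210 1465/1256 194/-3 203/0 431/222 459/245 479/260 480/256 225/-9 235/-4 246/1 253/2 260/3
211 199/1 200/-3 209/-1 430/215 458/239 482/259 486/258 236/-3 247/2 249/-2 253/-4 264/0
212 200/-3 208/-2 211/-5 218/-3 462/238 478/250 485/252 244/-1 251/0 259/2 262/-1 267/-1
213 206/-3 209/-6 218/-3 229/2 459/230 474/240 489/251 249/-2 254/-3 261/-2 272/4 276/1
214 207/-8 219/-2 224/-2 230/-3 462/229 457/219 493/250 486/238 264/1 263/-5 
[... 960 characters left out ...]
130
225 308/33 448/175 449/171 453/170 421/130 455/161 459/160 433/126 440/129 446/129 451/129 456/129
226 313/32 446/168 452/169 418/127 426/130 427/126 464/161 441/130 444/127 454/133 456/129 462/131
227 319/33 452/169 420/130 424/128 427/126 434/128 438/127 448/132 452/130 457/131 463/132 465/128
228 418/133 450/162 425/130 431/130 437/132 437/126 447/131 452/131 456/130 460/129 463/126 470/128
229 417/126 453/160 429/129 434/128 438/128 441/125 453/132 454/128 459/128 467/131 466/124 475/128
230 427/132 454/157 433/128 439/128 444/128 450/130 455/130 461/131 467/131 468/127 474/128 481/131
231 427/127 448/144 438/128 447/132 447/127 454/129 460/129 465/129 473/133 472/126 476/125 480/123
```

View pics/grip2.png

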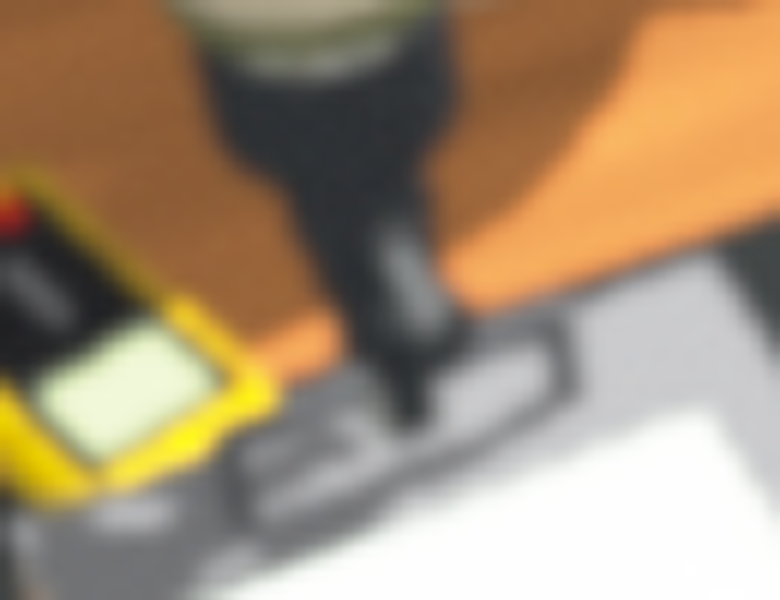

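Emit:
apply_moves --pt "0 0 0 0 0 0" --pt "0 0 0 0 0 0" --pt "0 0 0 0 0 0" --pt "0 0 0 0 0 0" --pt "0 0 0 0 0 0" --fingers 40

```text
time: 18.88
tool_pos: [441.4, -227.8, 150.7]
tcp_rot: [180.0, -0.0, 92.6]
ft_force: [0.1, 0.1, 0.4]
finger_gap: 39.9
grip_force: 0.0
```

Emit:
apply_moves --pt "0 0 0 0 0 0" --pt "0 0 0 0 0 0" --pt "0 0 0 0 0 0" --pt "0 0 0 0 0 0" --pt "0 0 0 0 0 0" --fingers 26

```text
time: 19.5
tool_pos: [440.0, -227.9, 150.8]
tcp_rot: [-179.8, -0.0, 92.6]
ft_force: [-8.0, 0.1, 6.0]
finger_gap: 26.2
grip_force: 4.1
```

Emit:
apply_moves --pt "0 0 0 0 0 0" --pt "0 0 0 0 0 0" --pt "0 0 0 0 0 0" --pt "0 0 0 0 0 0" --pt "0 0 0 0 0 0" --fingers 21

```text
time: 20.12
tool_pos: [439.1, -228.0, 150.9]
tcp_rot: [-179.7, -0.0, 92.6]
ft_force: [-13.9, 0.4, 11.3]
finger_gap: 21.1
grip_force: 17.8
```

```bash
python3 - <<'E'
from h import *
s=sense();print(s["wrist_torque"],s["ft_force"])
for cam in("top","scene"):
    z=np.load(f"{cam}0.npz");X=cloud(cam,z["d"]);p=z["p"]
    m=(abs(X[...,1]+228)<7)&(X[...,0]>395)&(X[...,0]<500)&(X[...,2]>100)
    Q=np.c_[X[m],p[m].astype(int)];Q=Q[np.argsort(Q[:,0])]
    print(cam);print(" ".join(f"({a:.0f},{c:.0f},{r:.0f})" for a,b,c,r,g,bb in Q))
E
```

```text
[ 9.15138530e-02  2.69753781e+00 -8.84075309e-04] [-13.90958272   0.4236088   11.30616947]
top
(410,141,142) (410,137,146) (410,133,149) (410,129,140) (410,129,141) (413,133,146) (413,132,147) (414,130,150) (414,130,149) (414,129,152) (416,135,153) (416,133,153) (417,133,153) (417,129,154) (417,129,154) (419,136,153) (419,137,154) (419,138,154) (420,133,154) (420,130,154) (423,135,154) (423,132,154) (423,135,154) (423,134,154) (423,132,154) (426,137,154) (426,135,154) (426,134,154) (426,130,155) (426,131,153) (429,135,154) (429,133,153) (429,132,154) (429,134,154) (429,130,155) (432,133,154) (432,132,153) (432,132,154) (432,129,153) (432,129,154) (435,136,153) (435,136,154) (435,132,154) (435,133,154) (435,131,154) (438,138,152) (438,135,151) (438,131,151) (438,171,129) (438,131,152) (439,127,151) (441,177,107) (441,175,106) (441,175,105) (441,135,128) (441,172,105) (442,132,128) (442,172,104) (444,185,103) (444,177,102) (444,176,102) (445,172,104) (445,168,103) (447,178,99) (447,175,98) (447,173,97) (448,172,98) (448,171,98) (451,167,87) (454,137,90) (454,137,89) (454,132,88) (454,1
[... 1368 characters left out ...]
 (446,172,122) (447,131,147) (447,128,141) (448,125,132) (449,173,125) (449,172,129) (449,167,153) (451,166,162) (451,127,153) (452,128,142) (453,132,133) (453,125,160) (454,174,139) (455,129,157) (458,129,171) (459,127,191) (461,125,208) (461,131,188) (462,128,197) (463,124,224) (464,129,212) (465,124,233) (466,124,240) (466,130,219) (469,126,245) (473,125,252) (474,129,249) (474,128,251) (475,125,253) (475,128,252) (476,120,254) (477,126,254) (477,124,254) (480,128,254) (484,128,254) (484,127,254) (485,122,254) (485,126,254) (485,122,254) (488,130,254) (493,124,254) (493,130,254) (493,128,254) (493,134,254) (496,127,254) (496,130,254) (497,123,254) (497,125,254) (498,128,254) (500,126,254)
```

Emit:
apply_moves --pt "0 0.7 0 0 0 0" --pt "0 0.7 -2 0 0 0" --pt "0 0.7 -2 0 0 0" --pt "0 0.7 -2 0 0 0" --pt "0 0.4 -1 0 0 0" --fingers 45

```text
time: 20.75
tool_pos: [444.7, -227.7, 157.9]
tcp_rot: [180.0, 0.0, 92.6]
ft_force: [-0.7, 0.2, -0.8]
finger_gap: 44.8
grip_force: 0.0
```

Emit:
apply_moves --pt "0 0 0 0 0 0" --pt "0 0 0 0 0 0" --pt "0 0 0 0 0 0" --pt "0 0 0 0 0 0" --pt "0 0 0 0 0 0" --fingers 28

```text
time: 21.38
tool_pos: [442.9, -227.9, 157.9]
tcp_rot: [-179.8, -0.0, 92.6]
ft_force: [-9.3, -0.1, 7.2]
finger_gap: 28.0
grip_force: 6.2
```

Emit:
apply_moves --pt "0 0 0 0 0 0" --pt "0 0 0 0 0 0" --pt "0 0 0 0 0 0" --pt "0 0 0 0 0 0" --pt "0 0 0 0 0 0" --fingers 20

```text
time: 22.0
tool_pos: [440.7, -228.0, 157.9]
tcp_rot: [-179.5, -0.0, 92.5]
ft_force: [-22.7, 1.0, 16.0]
finger_gap: 20.2
grip_force: 14.0
```

```bash
python3 - <<'E'
from h import *
s=sense();print(s["wrist_torque"],s["ft_force"],s["joint_pos"])
S=[]
for i in range(3):
    q,d=eyes.snapshot("top");t=sense();S.append(np.r_[t["ft_force"],t["wrist_torque"]])
print(np.mean(S,0).round(2))
X=cloud("top",d)
# what the top camera sees around the -x finger
m=(abs(X[...,1]+228)<30)&(X[...,0]>370)&(X[...,0]<440)&(X[...,2]>120)
v,u=np.where(m);
Q=X[m]
for x0 in range(370,440,5):
    k=(Q[:,0]>=x0)&(Q[:,0]<x0+5)
    if k.any(): print(x0," ".join(f"{a[1]:.0f}/{a[2]:.0f}" for a in Q[k][::2]))
a=cv2.resize(q[180:250,360:450],(771,600),interpolation=cv2.INTER_CUBIC);cv2.imwrite("pics/top2.png",a[:,:,::-1])
E
```

```text
[ 0.13128171  4.15347111 -0.00498278] [-22.65387823   1.02674138  16.03161327] [-33.09472113  -5.62524085 106.27083854  -0.25842422  79.76214624
 -35.5825812 ]
[-2.303e+01  5.300e-01  1.586e+01  1.000e-01  4.130e+00 -2.000e-02]
370 -235/561 -234/588 -239/584 -243/587 -247/587 -253/582 -236/503 -236/528 -234/559 -234/578 -237/583 -241/585 -246/582 -251/579 -255/584 -234/514 -234/537 -234/487
375 -239/556 -238/579 -242/581 -246/583 -251/582 -256/578 -239/512 -238/536 -238/560 -238/581 -242/582 -247/579 -250/585 -255/585 -238/494 -237/522 -236/546 -218/258 -221/256 -226/262
380 -242/582 -246/582 -251/581 -257/584 -238/540 -242/551 -241/575 -244/583 -249/582 -253/581 -257/582 -237/530 -242/532 -240/559 -240/583 -244/582 -249/580 -253/581 -258/580 -240/505 -239/533 -240/494 -218/255 -223/258 -229/258 -235/259 -241/258 -224/257 -230/256 -235/259 -240/261
385 -246/574 -249/579 -253/581 -257/583 -230/534 -233/541 -236/549 -240/548 -245/546 -243/575 -247/581 -251/580 -255/582 -231/526 -233/540 -237/541 -241/544 -243/558 -255/581 -233/527 -244/522 -216/248 -221/255 -226/262 -232/259 -238/255 -
[... 3334 characters left out ...]
-220/122 -203/133 -209/134 -216/132 -222/134
430 -201/565 -212/567 -217/572 -223/568 -229/570 -236/571 -239/574 -199/561 -204/561 -208/565 -212/565 -216/569 -220/572 -225/570 -230/567 -234/570 -238/569 -243/569 -247/568 -252/567 -256/568 -201/562 -206/563 -210/562 -214/568 -219/567 -223/569 -230/567 -233/571 -238/569 -243/568 -247/570 -251/571 -256/570 -209/134 -210/125 -216/129
435 -198/567 -203/565 -207/566 -212/568 -216/568 -220/569 -225/567 -229/571 -233/573 -240/571 -246/567 -249/570 -256/570 -201/565 -205/567 -209/569 -214/565 -218/570 -222/570 -228/566 -232/568 -235/573 -240/570 -245/568 -250/567 -254/570 -206/562 -217/565 -234/567 -245/570 -251/571 -256/568 -209/133 -207/130 -216/130
```

View pics/top2.png

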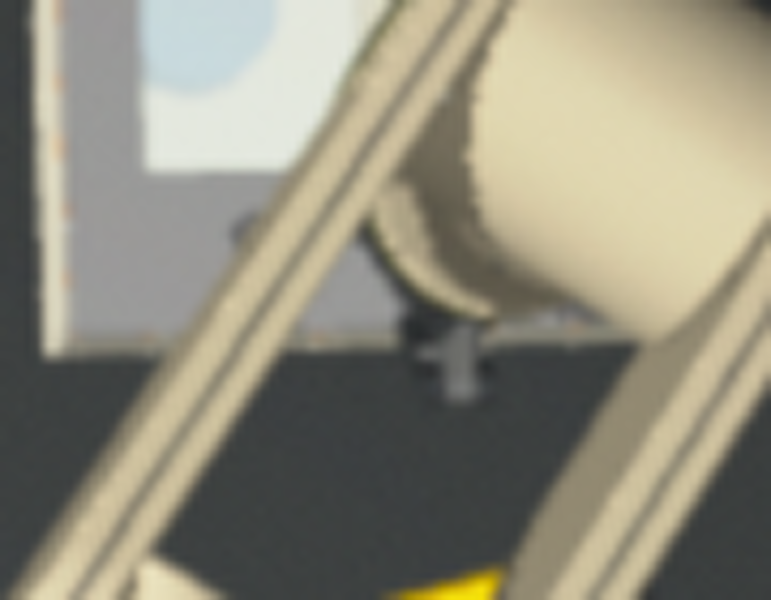

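The clamping keeps pulling the tool towards x≈439.3, so I'll recentre there at bar height and close harder.

Emit:
apply_moves --pt "0 0 0 0 0 0" --pt "0 -1.7 2 0 0 0" --pt "0 -1.7 2 0 0 0" --pt "0 -1.7 2 0 0 0" --pt "0 0 2 0 0 0" --fingers 45

```text
time: 22.78
tool_pos: [439.3, -227.8, 149.5]
tcp_rot: [-180.0, -0.0, 92.6]
ft_force: [-0.0, 0.7, -0.2]
finger_gap: 44.9
grip_force: 0.0
```

Emit:
apply_moves --pt "0 0 0 0 0 0" --pt "0 0 0 0 0 0" --pt "0 0 0 0 0 0" --pt "0 0 0 0 0 0" --pt "0 0 0 0 0 0" --fingers 24

```text
time: 23.4
tool_pos: [438.7, -227.9, 149.6]
tcp_rot: [-179.9, -0.0, 92.6]
ft_force: [-5.6, -0.2, 2.1]
finger_gap: 23.8
grip_force: 2.7
```

Emit:
apply_moves --pt "0 0 0 0 0 0" --pt "0 0 0 0 0 0" --pt "0 0 0 0 0 0" --pt "0 0 0 0 0 0" --pt "0 0 0 0 0 0" --fingers 8

```text
time: 24.02
tool_pos: [438.9, -227.9, 149.7]
tcp_rot: [-179.9, -0.0, 92.6]
ft_force: [-6.0, -0.1, 3.8]
finger_gap: 21.4
grip_force: 19.5
```

Emit:
apply_moves --pt "0 0 0 0 0 0" --pt "0 0 0 0 0 0" --pt "0 0 0 0 0 0" --pt "0 0 0 0 0 0" --pt "0 0 0 0 0 0" --fingers 4 --grip_force 50

```text
time: 24.65
tool_pos: [439.6, -227.9, 149.9]
tcp_rot: [180.0, 0.0, 92.6]
ft_force: [1.1, 2.6, 3.2]
finger_gap: 19.0
grip_force: 49.8
```

```bash
python3 - <<'E'
from h import *
s=sense();print(s["tool_pos"],s["finger_gap"],s["grip_force"],s["ft_force"],s["wrist_torque"])
EX=cloud("scene",eyes.snapshot("scene")[1])
# +x finger surface and bar ends in the tool's neighbourhood: y,x,z per row around the finger
m=(EX[...,2]>140)&(EX[...,2]<200)&(abs(EX[...,1]+228)<70)&(EX[...,0]>400)&(EX[...,0]<500)
Q=EX[m];Q=Q[np.argsort(Q[:,1])]
print(" ".join(f"({a:.0f},{b:.0f},{c:.0f})" for a,b,c in Q))
E
```

```text
[ 439.62340417 -227.88349201  149.89359701] 19.00031096196152 49.78132903575897 [1.05828517 2.58151568 3.16743262] [ 0.26695897  0.82101125 -0.07639637]
(446,-286,154) (451,-286,143) (447,-286,161) (453,-285,150) (449,-285,168) (452,-284,154) (449,-284,173) (453,-284,160) (450,-283,162) (451,-282,140) (441,-282,169) (450,-282,167) (449,-281,144) (452,-281,152) (447,-280,169) (450,-280,155) (448,-280,175) (451,-279,162) (455,-279,171) (452,-278,145) (451,-277,172) (449,-276,175) (451,-275,165) (452,-274,170) (452,-273,176) (444,-271,172) (450,-270,167) (451,-269,173) (443,-267,170) (453,-267,168) (449,-266,170) (450,-265,176) (451,-263,164) (443,-263,173) (452,-263,170) (446,-261,170) (447,-260,175) (453,-259,170) (448,-258,170) (449,-257,175) (450,-255,165) (450,-254,170) (448,-253,173) (443,-251,173) (453,-251,171) (451,-250,175) (449,-249,177) (451,-247,168) (451,-246,177) (445,-245,166) (452,-244,167) (450,-243,169) (444,-241,168) (447,-241,177) (421,-241,195) (428,-240,191) (451,-239,168) (430,-239,176) (426,-239,167) (431,-238,182) (456,-238,163) (456,-238,190) (449,-238,172) (4
[... 392 characters left out ...]
,-225,156) (461,-224,166) (461,-223,171) (463,-221,161) (465,-220,174) (462,-220,165) (463,-219,176) (480,-219,198) (478,-214,194) (445,-203,162) (447,-202,169) (449,-199,169) (445,-197,170) (439,-196,170) (449,-195,167) (447,-194,170) (444,-193,173) (448,-191,164) (447,-190,169) (447,-190,174) (441,-188,173) (446,-186,166) (445,-186,170) (445,-185,175) (450,-184,168) (447,-182,171) (442,-181,171) (437,-179,170) (446,-178,167) (445,-178,172) (444,-176,143) (447,-176,157) (444,-176,148) (439,-175,170) (449,-175,168) (445,-175,159) (449,-175,174) (446,-173,143) (445,-173,175) (448,-172,161) (443,-172,145) (445,-172,152) (447,-171,165) (446,-170,169) (444,-169,172) (446,-169,146) (440,-166,145)
```

Emit:
apply_moves --pt "0 0.1 -0.5 0.002 0 0" --pt "0 0.1 -0.5 0.002 0 0" --pt "0 0.1 -0.5 0.002 0 0" --pt "0 0.1 -0.5 0.002 0 0" --pt "0 0 0 0 0 0"

```text
time: 25.32
tool_pos: [439.4, -227.8, 150.1]
tcp_rot: [-179.5, -0.0, 92.6]
ft_force: [6.4, -2.3, -12.3]
finger_gap: 18.8
grip_force: 49.4
```

Emit:
apply_moves --pt "0 0.1 -0.4 0.002 0 0" --pt "0 0.1 -0.4 0.002 0 0" --pt "0 0.1 -0.4 0.002 0 0" --pt "0 0 0 0 0 0" --pt "0 0 0 0 0 0"

```text
time: 25.95
tool_pos: [439.3, -227.7, 150.2]
tcp_rot: [-179.1, -0.1, 92.6]
ft_force: [8.1, -5.9, -19.2]
finger_gap: 18.8
grip_force: 49.7
```

Emit:
apply_moves --pt "0 0 -0.5 0.001 0 0" --pt "0 0 -0.5 0.001 0 0" --pt "0 0 -0.5 0.001 0 0" --pt "0 0 0 0 0 0" --pt "0 0 0 0 0 0"

```text
time: 26.58
tool_pos: [439.2, -227.7, 150.3]
tcp_rot: [-178.9, -0.1, 92.6]
ft_force: [12.7, -8.4, -28.9]
finger_gap: 19.0
grip_force: 49.9
```

```bash
python3 - <<'E'
from h import *
s=sense();print(s["time"],s["tool_pos"],s["tcp_rot"],s["finger_gap"],s["grip_force"],s["ft_force"],s["wrist_torque"])
X=cloud("scene",eyes.snapshot("scene")[1]); X0=cloud("scene",np.load("scene0.npz")["d"])
for nm,A in(("now",X),("start",X0)):
    for y0,y1 in((-290,-245),(-210,-165)):
        m=(A[...,2]>163)&(A[...,2]<185)&(A[...,1]>y0)&(A[...,1]<y1)&(A[...,0]>425)&(A[...,0]<460)
        print(nm,m.sum(),A[m].mean(0).round(1))
    m=(abs(A[...,1]+228)<110)&(A[...,0]>425)&(A[...,0]<620)&(A[...,2]>115)&(A[...,2]<150)
    Q=A[m];c=np.polyfit(Q[:,0],Q[:,2],1);print("lid z at front/hinge",np.polyval(c,[415,625]).round(1))
E
```

```text
26.575 [ 439.18862253 -227.69343167  150.33944685] [-1.78873242e+02 -8.00072556e-02  9.25538769e+01] 18.96365344294515 49.85016882419586 [ 12.73569374  -8.43186554 -28.94726875] [-1.35968381 -1.3898064  -0.01828418]
now 34 [ 448.8 -265.2  171.5]
now 28 [ 446.3 -184.4  170.5]
lid z at front/hinge [129.  127.7]
start 36 [ 449.  -266.9  170.8]
start 34 [ 446.2 -190.   171.3]
lid z at front/hinge [129.  127.8]
```

```bash
python3 - <<'E'
from h import *
for c in("scene","top"):
    k=eyes.get_calibration(c);print(c,"at",(-np.array(k["R"]).T@np.array(k["t"])).round())
q,d=eyes.snapshot("scene");X=cloud("scene",d);q2,d2=eyes.snapshot("top");X2=cloud("top",d2)
W=np.full((600,800,3),255,np.uint8)
def pan(ax,ox,oy,rng,S,pts,col):
    for P,c in zip(pts,col):
        x=int(ox+(P[ax]-rng[0])*S);y=int(oy-(P[2]-rng[1])*S)
        if ox<=x<ox+390 and oy-290<=y<=oy: cv2.circle(W,(x,y),3,tuple(int(v) for v in c[::-1]),-1)
for A,C,ox in((X,q,0),(X2,q2,400)):
    m=(abs(A[...,1]+228)<28)&(A[...,0]>360)&(A[...,0]<520)&(A[...,2]>115)&(A[...,2]<270)
    pan(0,ox,590,(365,118),2.3,A[m],C[m])
    for x in range(380,520,20): cv2.putText(W,str(x),(int(ox+(x-365)*2.3),598),0,.35,(0,0,255),1)
    for z in range(130,250,20): cv2.putText(W,str(z),(ox,int(590-(z-118)*2.3)),0,.35,(0,0,255),1)
a=cv2.resize(q[192:236,222:280],(395,300),interpolation=cv2.INTER_CUBIC);b=cv2.resize(np.load("scene0.npz")["p"][192:236,222:280],(395,300),interpolation=cv2.INTER_CUBIC)
W[:300,:395]=a[:,:,::-1];W[:300,400:795]=b[:,:,::-1]
cv2.imwrite("pics/side.png",W)
E
```

```text
scene at [1465. -437. 1256.]
top at [ 317.    8. 1694.]
```

View pics/side.png

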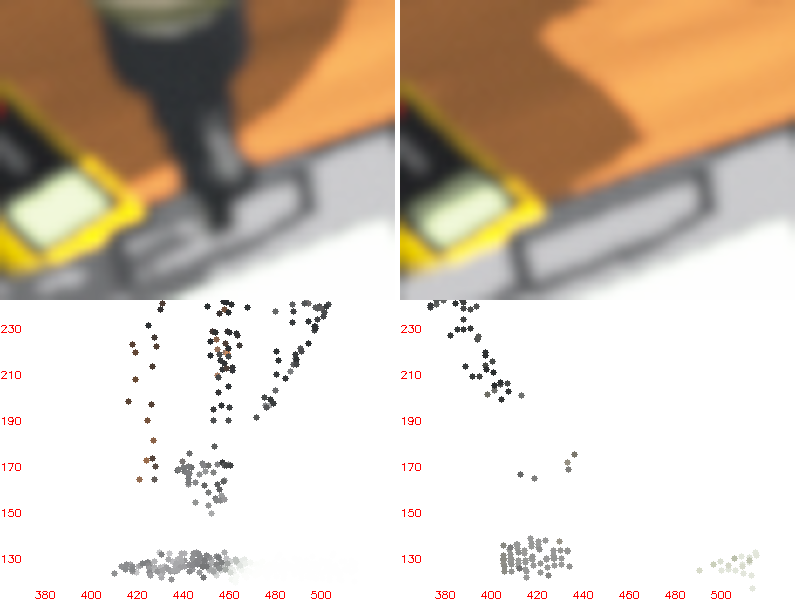

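The last picture shows the bar still at its starting place and the lid still shut (the crop pair at (220,200) and (610,200)), although I pulled with 29 N. Something besides the bar is caught in the grip. I'll open, shift 25 mm along the bar and re-grip.

Emit:
apply_moves --pt "0 0 0 -0.009 0 0" --pt "0 0 0 -0.008 0 0" --pt "0 0 1.5 0 0 0" --pt "0 0 1.5 0 0 0" --pt "0 0 1 0 0 0" --fingers 50 --grip_force 20

```text
time: 27.35
tool_pos: [440.3, -227.9, 150.6]
tcp_rot: [180.0, 0.0, 92.6]
ft_force: [0.2, 0.1, 0.0]
finger_gap: 50.3
grip_force: 0.0
```

Emit:
apply_moves --pt "5 1 0 0 0 0" --pt "5 1 0 0 0 0" --pt "5 1 0 0 0 0" --pt "5 1 0 0 0 0" --pt "5 0.3 0 0 0 0"

```text
time: 27.98
tool_pos: [443.4, -202.3, 150.5]
tcp_rot: [180.0, 0.0, 92.6]
ft_force: [-0.3, 0.1, 0.4]
finger_gap: 49.9
grip_force: 0.0
```

Emit:
apply_moves --pt "0 0 0 0 0 0" --pt "0 0 0 0 0 0" --pt "0 0 0 0 0 0" --pt "0 0 0 0 0 0" --pt "0 0 0 0 0 0" --fingers 25

```text
time: 28.6
tool_pos: [443.3, -202.8, 150.4]
tcp_rot: [180.0, -0.0, 92.6]
ft_force: [-0.3, 0.4, -0.6]
finger_gap: 25.0
grip_force: 0.0
```

No contact here at 25 mm, so the obstruction was local to the middle. Closing now.

Emit:
apply_moves --pt "0 0 0 0 0 0" --pt "0 0 0 0 0 0" --pt "0 0 0 0 0 0" --pt "0 0 0 0 0 0" --pt "0 0 0 0 0 0" --fingers 6

```text
time: 29.22
tool_pos: [443.1, -202.7, 150.4]
tcp_rot: [-180.0, 0.0, 92.6]
ft_force: [-4.9, -0.3, 2.7]
finger_gap: 11.1
grip_force: 20.8
```

That is a true bar grip (11–12 mm). I'll firm up the grip and pull along the lid's arc.

Emit:
apply_moves --pt "0 -0.7 0 0 0 0" --pt "0 0 0 0 0 0" --pt "0 0 0 0 0 0" --pt "0 0 0 0 0 0" --pt "0 0 0 0 0 0" --grip_force 60

```text
time: 29.85
tool_pos: [443.0, -202.8, 150.6]
tcp_rot: [180.0, 0.0, 92.6]
ft_force: [3.1, -0.2, 0.6]
finger_gap: 10.1
grip_force: 58.5
```

Emit:
apply_moves --pt "0 0.1 -0.5 0.003 0 0" --pt "0 0.1 -0.5 0.003 0 0" --pt "0 0.1 -0.5 0.003 0 0" --pt "0 0.1 -0.5 0.003 0 0" --pt "0 0 0 0 0 0"

```text
time: 30.48
tool_pos: [443.1, -202.7, 151.7]
tcp_rot: [-179.3, -0.0, 92.6]
ft_force: [4.9, -2.9, -6.8]
finger_gap: 9.8
grip_force: 58.4
```

Emit:
apply_moves --pt "0 0.1 -0.5 0.003 0 0" --pt "0 0.1 -0.5 0.003 0 0" --pt "0 0.1 -0.5 0.003 0 0" --pt "0 0.1 -0.5 0.003 0 0" --pt "0 0 0 0 0 0"

```text
time: 31.1
tool_pos: [443.0, -202.7, 152.5]
tcp_rot: [-178.5, -0.0, 92.6]
ft_force: [8.4, -4.1, -14.5]
finger_gap: 9.7
grip_force: 58.4
```

Emit:
apply_moves --pt "0 0.1 -0.5 0.003 0 0" --pt "0 0.1 -0.5 0.003 0 0" --pt "0 0.1 -0.5 0.003 0 0" --pt "0 0 0 0 0 0" --pt "0 0 0 0 0 0"

```text
time: 31.72
tool_pos: [442.9, -202.7, 152.9]
tcp_rot: [-178.0, -0.0, 92.6]
ft_force: [9.1, -7.0, -22.3]
finger_gap: 10.2
grip_force: 58.4
```

Emit:
apply_moves --pt "0 0.5 -0.4 0.002 0 0" --pt "0 0.5 -0.4 0.002 0 0" --pt "0 0.5 -0.4 0.002 0 0" --pt "0 0 0 0 0 0" --pt "0 0 0 0 0 0"

```text
time: 32.35
tool_pos: [442.9, -202.6, 153.0]
tcp_rot: [-177.4, -0.1, 92.5]
ft_force: [3.4, -9.3, -22.6]
finger_gap: 9.8
grip_force: 58.3
```

```bash
python3 - <<'E'
from h import *
s=sense();print(s["time"],s["tool_pos"],s["tcp_rot"],s["finger_gap"],s["grip_force"],s["ft_force"],s["wrist_torque"])
A=[cloud("scene",np.load("scene0.npz")["d"])]+[cloud("scene",eyes.snapshot("scene")[1])]
for X in A:
    for y0,y1 in((-290,-235),(-185,-165)):
        m=(X[...,2]>163)&(X[...,2]<185)&(X[...,1]>y0)&(X[...,1]<y1)&(X[...,0]>425)&(X[...,0]<460); print(m.sum(),X[m].mean(0).round(1))
    m=(abs(X[...,1]+228)<110)&(X[...,0]>425)&(X[...,0]<620)&(X[...,2]>115)&(X[...,2]<150)
    Q=X[m];c=np.polyfit(Q[:,0],Q[:,2],1);print("lid z front/hinge",np.polyval(c,[415,625]).round(1))
E
```

```text
32.35 [ 442.87314804 -202.60958556  153.04904889] [-1.77412451e+02 -8.24813622e-02  9.25440191e+01] 9.818685956661914 58.33944082260132 [  3.44288086  -9.33244217 -22.55175782] [-1.37063799 -0.8421268   0.03973842]
45 [ 449.1 -261.6  171. ]
13 [ 446.1 -177.4  172.2]
lid z front/hinge [129.  127.8]
48 [ 449.7 -261.7  172.7]
4 [ 449.2 -171.2  169.8]
lid z front/hinge [131.6 127.8]
```

Emit:
apply_moves --pt "-0.5 0.1 -0.5 0.003 0 0" --pt "-0.5 0.1 -0.5 0.003 0 0" --pt "-0.5 0.1 -0.5 0.003 0 0" --pt "0 0 0 0 0 0" --pt "0 0 0 0 0 0"

```text
time: 33.02
tool_pos: [442.7, -202.7, 153.3]
tcp_rot: [-176.8, -0.3, 92.6]
ft_force: [3.2, -4.7, -27.4]
finger_gap: 9.8
grip_force: 58.3
```

Emit:
apply_moves --pt "0 0.1 -0.5 0.003 0 0" --pt "0 0.1 -0.5 0.003 0 0" --pt "0 0 0 0 0 0" --pt "0 0 0 0 0 0" --pt "0 0 0 0 0 0"

```text
time: 33.65
tool_pos: [442.7, -202.6, 153.6]
tcp_rot: [-176.4, -0.3, 92.6]
ft_force: [5.2, -5.0, -31.5]
finger_gap: 9.8
grip_force: 58.3
```

Emit:
apply_moves --pt "0 0.1 -0.5 0 0 0" --pt "0 0.1 -0.5 0 0 0" --pt "0 0 -0.5 0 0 0" --pt "0 0 0 0 0 0" --pt "0 0 0 0 0 0"

```text
time: 34.28
tool_pos: [445.0, -202.7, 160.8]
tcp_rot: [-176.7, -0.2, 92.6]
ft_force: [-5.9, 7.1, -5.6]
finger_gap: 10.0
grip_force: 60.9
```

```bash
python3 - <<'E'
from h import *
s=sense();print(s["time"],s["tool_pos"],s["tcp_rot"],s["finger_gap"],s["grip_force"],s["ft_force"],s["wrist_torque"])
A=[cloud("scene",np.load("scene0.npz")["d"])]+[cloud("scene",eyes.snapshot("scene")[1])]
for X in A:
    for y0,y1 in((-290,-235),(-185,-165)):
        m=(X[...,2]>160)&(X[...,2]<190)&(X[...,1]>y0)&(X[...,1]<y1)&(X[...,0]>425)&(X[...,0]<460); print(m.sum(),X[m].mean(0).round(1))
    for y0,y1 in((-340,-230),(-230,-110)):
        m=(X[...,1]>y0)&(X[...,1]<y1)&(X[...,0]>425)&(X[...,0]<620)&(X[...,2]>115)&(X[...,2]<150)
        Q=X[m];c=np.polyfit(Q[:,0],Q[:,2],1);print("lid z front/hinge",np.polyval(c,[415,625]).round(1))
E
```

```text
34.275 [ 445.00435893 -202.73498272  160.82291038] [-1.76721629e+02 -1.57011478e-01  9.25955463e+01] 9.963035310975203 60.93747138977051 [-5.89409474  7.07797828 -5.56519601] [ 0.92692689  0.85945946 -0.04649925]
49 [ 449.2 -262.4  170.3]
15 [ 446.  -176.8  170.7]
lid z front/hinge [129.1 127.9]
lid z front/hinge [128.9 127.7]
55 [ 451.7 -263.4  178.5]
6 [ 449.3 -172.6  169.7]
lid z front/hinge [140.5 128.2]
lid z front/hinge [140.1 128.2]
```

The seal has given way with the lid held: its front edge is up about 11 mm. I'll continue gently to about 25 mm.

Emit:
apply_moves --pt "0.2 0 -1 0.0054 0 0" --pt "0.2 0 -1 0.0054 0 0" --pt "0.2 0 -1 0.0054 0 0" --pt "0.2 0 -1 0.0054 0 0" --pt "0.2 0 -1 0.0054 0 0"

```text
time: 34.95
tool_pos: [446.3, -202.7, 166.0]
tcp_rot: [-175.3, -0.0, 92.6]
ft_force: [-2.9, 4.5, -7.7]
finger_gap: 10.3
grip_force: 60.8
```

Emit:
apply_moves --pt "0 0 -1 0.0054 0 0" --pt "0 0 -1 0.0054 0 0" --pt "0 0 -1 0.0054 0 0" --pt "0 0 -1 0.0054 0 0" --pt "0 0 -1 0.0054 0 0"

```text
time: 35.58
tool_pos: [447.6, -202.7, 171.1]
tcp_rot: [-173.9, -0.0, 92.6]
ft_force: [0.9, 5.3, -10.2]
finger_gap: 9.8
grip_force: 60.6
```

Emit:
apply_moves --pt "0 0 0 0 0 0" --pt "0 0 0 0 0 0" --pt "0 0 0 0 0 0" --pt "0 0 0 0 0 0" --pt "0 0 0 0 0 0"

```text
time: 36.2
tool_pos: [447.8, -202.7, 171.6]
tcp_rot: [-173.9, -0.0, 92.6]
ft_force: [-0.3, 6.5, -5.5]
finger_gap: 9.8
grip_force: 60.9
```

```bash
python3 - <<'E'
from h import *
s=sense();print(s["time"],s["tool_pos"],s["tcp_rot"],s["finger_gap"],s["grip_force"],s["ft_force"])
X=cloud("scene",eyes.snapshot("scene")[1])
for y0,y1 in((-340,-230),(-230,-110)):
    m=(X[...,1]>y0)&(X[...,1]<y1)&(X[...,0]>425)&(X[...,0]<620)&(X[...,2]>115)&(X[...,2]<160)
    Q=X[m];c=np.polyfit(Q[:,0],Q[:,2],1);print("lid z front/hinge",np.polyval(c,[415,625]).round(1),"slope",-c[0]+(-.0055))
eyes.snapshot("top")
for n in("fallen","carton_a","meter","transformer","tub","driver"):
    print(n,[(np.round(r["xyz"]).tolist(),round(float(r["confidence"]),2)) for r in models.place_of(n,"scene")])
E
```

```text
36.2 [ 447.80505507 -202.69111421  171.60125247] [-1.73898335e+02 -1.86883040e-02  9.25935317e+01] 9.786257690852661 60.947052240371704 [-0.33112437  6.53627667 -5.45125972]
lid z front/hinge [153.6 128.9] slope 0.11250704198378723
lid z front/hinge [152.8 128.3] slope 0.11148247058455364
fallen [([380.0, 247.0, 27.0], 0.8), ([539.0, 173.0, 46.0], 0.79), ([369.0, 86.0, 27.0], 0.56)]
carton_a [([556.0, 358.0, 43.0], 0.8), ([542.0, 69.0, 49.0], 0.58)]
meter [([244.0, -304.0, 1.0], 0.92)]
transformer []
tub [([496.0, 588.0, -2.0], 0.73)]
driver [([385.0, -563.0, -3.0], 0.44)]
```

The lid is at about 0.112 rad, with its front edge about 25 mm open, and is gripped and still. The carton stands and the bystanders I could see are where they started; the network missed the transformer in that last check. Handing in.

```bash
python3 -c "
from h import *
print(job.hand_in())"
```

```text
the job is handed in; nothing more can be done
None
```

The job is handed in; no verdict came back. The blue carton stands upright and released in the lane, orange end up, and the lid is held by its handle at about 0.11 rad, its front edge about 25 mm open. The other cartons, meter, tub and driver measured where they started; the transformer was not detected in the last check. Two irregularities: my first grips at the bar's middle met something I could not see, so I gripped 25 mm along the bar, and the seal gave only after more than 30 N of pull, not the stated 14 N.

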